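# Mount a grinding wheel on the lathe arbor and clamp it with the snap cap

### The job

Mount the large grinding wheel on the lathe's arbor: slide the wheel on against the back flange, then the clamp flange with its wide face against the wheel, and last push the end cap on until it snaps behind the arbor's spring balls and holds the stack clamped without play. The stone is brittle and the arbor was screwed on by eye, up to 40 millimetres farther in or out, so feel for every seat and press gently, never with more than 25 newtons. Leave the small wheel and everything else where they are.

Things in the scene. Friction and masses are not known exactly. Their poses are not given: they have to be found in the camera images.
- lathe: Grey bench polishing lathe, fixed: foot 112 x 150 mm, level round motor 75 mm across, 156 mm long, top 132 mm above the bench. Origin: centre of the foot's underside; own z up. Motor and arbor axis: along own y, 95 mm up; the motor's end is at y = 78 mm, the steel arbor beyond it points to +y. The pointed far end (-y) is not used.
- arbor_seat (a point): Point on the arbor axis fixed in the housing, lathe y = 130 mm, 95 mm up; y outward along the arbor. The slip-on arbor is screwed fast on the motor shaft d = 0 to 40 mm farther out, not measured, new each time. Face of its back flange (29 mm across, 5 thick; 25 across behind) at y = d. The flange is sprung: gives from 3 N, 1.5 N per mm, hard stop after 2.8 mm (7 N).
- nose_tip (a point): Point on the arbor axis fixed in the housing, 63 mm beyond arbor_seat, same axes. The arbor's rounded tip is d (0 to 40 mm) beyond it. From arbor_seat along y: shank 16 mm thick to d+22, rounded step down to a 12 mm nose from d+30 to the tip at d+63; three spring balls round the nose at d+42 stand out to 16.8 mm across and give way inward at about 3 N each.
- wheel: Large grinding wheel: grey stone disc 64 mm across, 12 thick, bore 18, brown paper rings round the bore, 85 g. Origin at its centre, own y its axis. Stands on edge in a slot of the stand, axis along the stand's y, centre 51 mm above the bench; the slot's cheeks reach 41 mm above the bench and 14 mm to each side of the wheel's middle plane.
- flange: Clamp flange: aluminium disc 36 mm across, 6 thick, with a round hub 26 across, 18 long on one side; bore 18 through; 60 g. Origin on the axis, mid-hub; own y the axis: wide face at y = -15, hub end at +9 mm. Lies with the hub in a two-pin saddle (16 wide, 20 long) of the stand, axis 61.5 mm above the bench, wide face to the stand's -y, the way it goes on the arbor.
- cap: End cap: dark knurled steel, 26 mm across, 38 long, one end closed, 60 g. Own y the axis: open end at y = -15, closed end at +23 mm. Mouth narrows from 19 mm to a 14 mm lip 6 mm in; the balls snap in behind the lip. In a saddle, axis 61.5 mm above the bench, open end to the stand's -y. Snaps on at about 8 to 12 N push; let go, the back flange then loads the stack with about 6 N.
- stand: Wooden stand, fixed, 78 x 226 mm; origin: centre of its underside; own y along its length, within 0.5 rad of the lathe's y. Two slots with wheels at y = -85 and -35 mm, two saddles at y = 30 and 90 mm. Which wheel is in which slot and which clamp part on which saddle changes.
- small_wheel: Small grinding wheel, 48 mm across, 12 mm thick, bore 10 mm (too small for the arbor), in the other slot; stays there. Origin at its centre, own y its axis.
- calliper: Dial calliper, 160 x 58 x 15 mm, lying near the bench's front edge; origin under its middle. Bystander.
- denture: White plaster model with a pink trial denture, 62 x 61 x 26 mm; origin under its middle. Bystander.
- model_lower: White plaster jaw model, 67 x 66 x 28 mm; origin under its middle. Bystander.
- polish_paste: Squat jar with black lid, 49 mm across, 52 mm tall; origin under its middle. Bystander behind the stand.
- bur_block: Wooden block with burs, 45 x 90 x 52 mm; origin under its middle. Bystander behind the stand.
- dropper_bottle: White dropper bottle with blue tip, 36 mm across, 100 mm tall; origin under its middle. Bystander.

How it is judged:
By the outcome, as a careful person would: the job done as asked, in the order asked, and still so for the second after the job is handed in, with the robot touching nothing.
It also fails if it takes over 70 s, if anything falls off the work surface, if the arm or the gripper's body presses on something with over 40 N, if the wrist force passes 120 N, or if a joint passes its speed limit or range.

### The arm

A 6-joint arm with a two-finger parallel gripper is mounted at the origin on a cart in front of the work surface, level with it; the furniture and walls round the work are solid. World frame = base frame: x ahead of the robot, y to its left, z up, the work surface at z = 0. Lengths are in m, angles in rad, forces in N, time in s.
With the tool pointing down it reaches from about 0.225 to 0.875 m from the base axis. Payload 3.4 kg.
Tool frame: the origin (TCP) lies at the very end of the fingers, on their centre line; the grasp point (between the pads) lies 19 mm behind it; z points along the fingers, y is the direction in which the jaws open and shut (so a half turn about z gives the same grasp; the last joint's range is limited). The gripper opens to 85 mm and grips with 20 to 120 N. Pads are 22 mm wide; open, the fingers measure 114 mm over their backs; the gripper's body (76 mm by 85 mm) begins 54 mm behind the grasp point. The pads swing forward as they close: fully open they stand 13 mm farther back than shut.
Start: joints at [-1.244, 0.276, 1.505, -0, 1.361, -0.121], TCP at [0.249, -0.518, 0.231] pointing down, gripper open.
Joint ranges: [-2.89, 2.89], [-0.75, 2.08], [0.22, 2.7], [-1.18, 4.32], [0.11, 2.71], [-2.7, 2.7]. Speed limits (rad/s): [2.57, 2.57, 3.14, 3.14, 3.14, 3.14].

### API

Orientations are given as a unit quaternion [w, x, y, z].
In Python, from rig import telemetry, imaging, manip, finder gives the robot as it stands.
- The arm moves only by the tool arm_command, never from a script. Its argument "steps" is a list of rows, each a list of 3 entries, a list of its own where there are three numbers: the turn, a rotation vector about the world's x, y, z in rad, then the shift along the world's x, y, z in mm, then the closure in counts, from 0 (fully open) to 255 (shut). In form: [[[rx, ry, rz], [dx, dy, dz], grip], ...]. A call has 1 to 20 rows; each row shifts and turns the commanded pose from where the row before left it; what a row does not reach is not made up. A row lasts 1/8 s, in which the tool goes at most 62.5 mm and 10.7 degrees, less where a joint would pass 70% of its speed; a pose out of reach is approached as far as the arm can. A call is refused whole if a number of a shift passes 62.5 or a number of a turn 0.188, either way. A call with a gripper value outside its range is refused whole. The fingers move at their own pace and stop on an object; "newtons" is the grip in N (left out, the last holds). Time passes only in rows, so rows that do not move let the fingers close. It gives the time, the measured TCP pose, the force and the opening at its end, in the units of the state.
- telemetry.get_state(): the state, without advancing time (a new reading comes with each control period).
- imaging.get_image(name): name is "scene" or "top" or "wrist"; returns the picture (420x560x3 uint8, blue, green, red); there is no depth.
- imaging.camera_params(name): a dict with "intrinsics" (3x3 intrinsics, pixels), "R" (3x3) and "t" (3): a world point X has camera coordinates R X + t. Camera axes: x right, y down, z forward; pixel columns grow to the right and rows downward; lengths in m; the calibration is good to about 2 mm. A picture is of the moment at which its call begins: read the wrist's pose just before it. camera_params takes no time and is no camera call; for the wrist camera it gives the pose at the moment of the call.
- manip.sign_off(): hands the job in, once; it reports no verdict.
Trained networks look in the newest picture that a camera, given by its name, has taken for a name from the list of things; names that differ only in an ending like _2 or _b are one class to them, and where a whole thing is asked for, a point or a joint stands for the part that bears it (a point fixed in the world has none). Each returns a list of dicts, best first, with "score" (0 to 1); they miss things now and then, are a little off and sometimes report something else, mostly with a low value. They report only what shows in the picture. A call takes as long as a camera call.
- finder.cut_out(camera, thing): "pixels" (420x560 bool, what is visible of it) and "extent" ([left, top, width, height] in pixels, round what is visible of it).
The state is a dict: "clock": time; "qpos": joint angles; "qd": joint speeds; "effort": joint torques, N m; "position": TCP position; "ee_rot": TCP orientation; "contact_force": force on the tool from outside, world axes, zero at the start; "moment": the same for the moment, N m; "width": finger opening in m.
Only numpy, scipy, OpenCV 4.12 (cv2) and the standard library are available. Lean on these libraries where they do the work, as an engineer would, in place of code of your own. Each camera call takes 0.05 s, during which the arm holds its last target.

## Working session

There is one attempt and no reset: what is moved stays moved. The work goes in short steps, Python scripts to look and compute and a tool call to move; the robot and the scene stay as the last step left them, time stands still between calls to the robot, and variables do not carry over. Pictures are saved under pics/ and viewed, and the job is handed in when it is done.

Besides the shell and the picture viewer there is one more tool, called after "Request:" as a command line: name --argument value ..., lists and objects as JSON in quotes. arm_command: Moves the arm, as the interface text tells. Its arguments: {"type":"object","properties":{"steps":{"type":"array"},"newtons":{"type":"number"}},"required":["steps"]}

```bash
ls; mkdir -p pics
python3 - <<'E'
from rig import telemetry, imaging, manip, finder
import cv2, numpy as np
s=telemetry.get_state(); print(s)
for n in ["scene","top","wrist"]:
    im=imaging.get_image(n); cv2.imwrite(f"pics/{n}0.png",im)
    p=imaging.camera_params(n); print(n,np.round(p["intrinsics"],1).tolist(),np.round(p["R"],3).tolist(),np.round(p["t"],3).tolist())
E
```

```text
pics
{'clock': 0.0, 'qpos': array([-1.24397365e+00,  2.76612667e-01,  1.50613231e+00, -4.16513857e-08,
        1.36070737e+00, -1.21043714e-01]), 'qd': array([-0.00048547, -0.00113036,  0.00055884, -0.00172826, -0.00043754,
        0.00049077]), 'effort': array([ 1.64211753e-03, -4.16760492e+01, -2.45799994e+01,  2.79817061e-05,
        1.08744655e-02, -2.03358508e-05]), 'position': array([ 0.24880121, -0.51779776,  0.23042997]), 'ee_rot': array([-9.24924190e-04,  9.75031141e-01,  2.22066230e-01, -9.55226847e-05]), 'contact_force': array([-0.30682722, -0.14281843, -0.45196854]), 'moment': array([-0.0868591 ,  0.03817397,  0.00621885]), 'width': 0.08566673705403983}
scene [[498.2, 0.0, 279.6], [0.0, 498.2, 208.0], [0.0, 0.0, 1.0]] [[0.684, -0.729, -0.003], [-0.425, -0.395, -0.814], [0.593, 0.558, -0.58]] [-0.314, 0.327, 0.955]
top [[534.5, 0.0, 271.6], [0.0, 534.5, 209.5], [0.0, 0.0, 1.0]] [[-0.003, -1.0, 0.011], [-0.991, 0.001, -0.131], [0.131, -0.012, -0.991]] [0.059, 0.548, 1.386]
wrist [[332.3, 0.0, 276.9], [0.0, 332.3, 206.6], [0.0, 0.0, 1.0]] [[0.432, -0.902, -0.002], [-0.863, -0.414, 0.292], [-0.264, -0.124, -0.957]] [-0.576, -0.038, 0.381]
```

View pics/scene0.png

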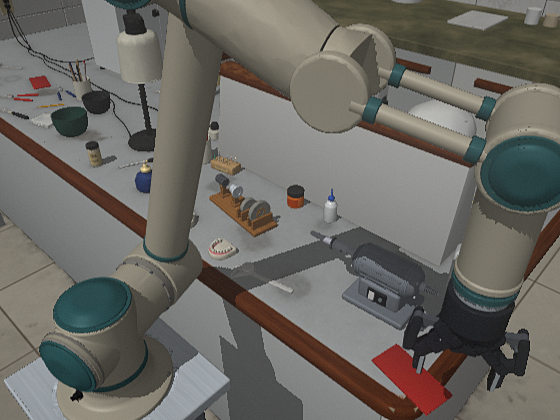

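View pics/top0.png

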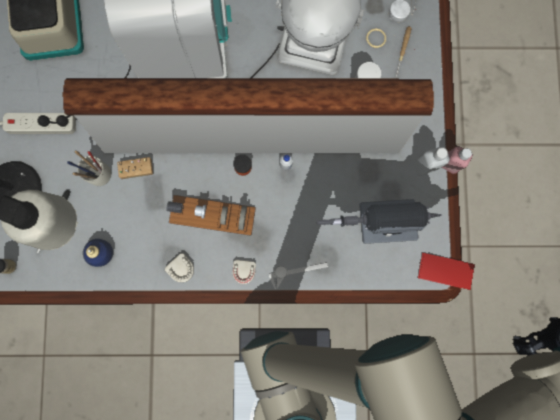

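View pics/wrist0.png

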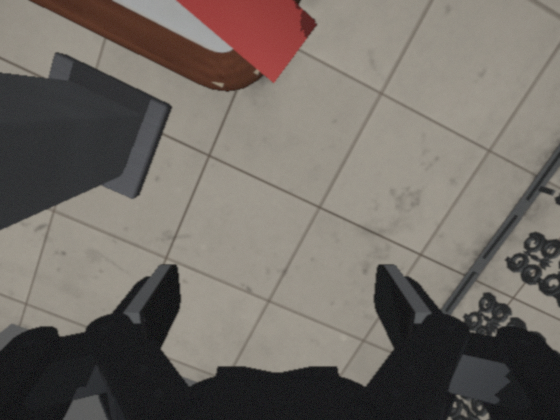

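```bash
cat > h.py <<'E'
from rig import telemetry, imaging, manip, finder
import cv2, numpy as np
from scipy.spatial.transform import Rotation as Rn
def P(n): 
    p=imaging.camera_params(n); return np.array(p["intrinsics"]),np.array(p["R"]),np.array(p["t"])
def proj(p,X):
    K,R,t=p; c=(R@np.atleast_2d(X).T).T+t; u=(K@c.T).T; return u[:,:2]/u[:,2:]
def back(p,uv,z):
    K,R,t=p; d=R.T@np.linalg.inv(K)@np.array([uv[0],uv[1],1.]); o=-R.T@t; return o+d*(z-o[2])/d[2]
E
python3 - <<'E'
from h import *
im=cv2.imread("pics/top0.png"); cv2.imwrite("pics/top0c.png",cv2.resize(im[140:290,120:460],None,fx=2.3,fy=2.3,interpolation=cv2.INTER_CUBIC))
p=P("top")
for th,z in [("lathe",.1),("stand",.03),("wheel",.06),("small_wheel",.05),("flange",.06),("cap",.06),("calliper",.01),("denture",.02),("model_lower",.02)]:
    for cam in ["top"]:
        r=finder.cut_out(cam,th)
        for q in r[:2]:
            m=q["pixels"]; v,u=np.nonzero(m); c=(u.mean(),v.mean())
            print(th,round(q["score"],2),q["extent"],np.round(c,1),np.round(back(p,c,z),3))
            if th in("lathe","stand"):
                print(cv2.minAreaRect(np.stack([u,v],1).astype(np.float32)))
E
```

```text
lathe 0.88 [313.0, 200.6, 127.5, 44.7] [386.7 220.3] [ 0.511 -0.233  0.1  ]
((378.15740966796875, 221.59654235839844), (41.49960708618164, 122.26051330566406), 86.53176879882812)
stand 0.85 [169.3, 195.5, 83.7, 39.1] [211.7 215.4] [0.533 0.218 0.03 ]
((211.81594848632812, 214.6505584716797), (84.20893859863281, 29.860204696655273), 9.090276718139648)
flange 0.39 [196.2, 206.3, 9.7, 11.9] [200.6 210.7] [0.542 0.244 0.06 ]
flange 0.3 [114.0, 156.5, 40.6, 24.3] [134.7 167.7] [0.656 0.419 0.06 ]
cap 0.58 [169.4, 202.3, 16.2, 16.1] [174.7 206.8] [0.552 0.312 0.06 ]
cap 0.2 [230.2, 260.7, 25.0, 24.0] [243.4 271. ] [0.385 0.132 0.06 ]
calliper 0.79 [273.1, 265.7, 52.6, 17.7] [290.  271.4] [0.385 0.01  0.01 ]
denture 0.82 [231.0, 260.4, 24.6, 25.2] [243.7 271.1] [0.385 0.133 0.02 ]
model_lower 0.75 [167.6, 254.7, 25.7, 23.0] [180.2 268.3] [0.393 0.301 0.02 ]
model_lower 0.43 [231.3, 151.7, 24.9, 23.9] [242. 165.] [0.672 0.138 0.02 ]
```

View pics/top0c.png

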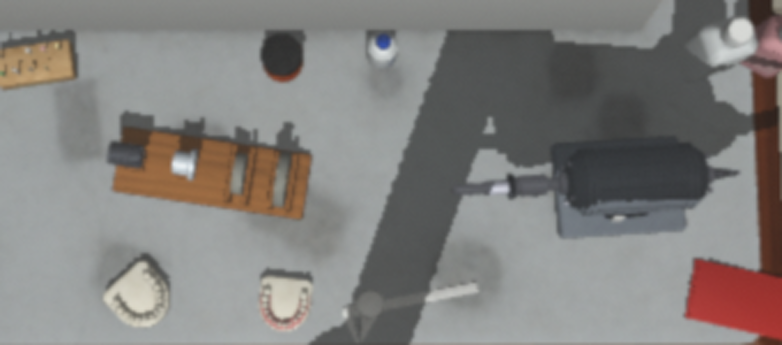

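```bash
cat >> h.py <<'E'
def tool():
    s=telemetry.get_state(); w,x,y,z=s["ee_rot"]; return np.array(s["position"]),Rn.from_quat([x,y,z,w])
def wristcam(pos,rot,off=None):
    """predicted wrist camera params for a tool pose"""
    o=np.load("wc.npz"); K=o["K"]; C=pos+rot.as_matrix()@o["c"]; R=(rot.as_matrix()@o["M"]).T; return K,R,-R@C
def down(yaw):  # tool pointing down, tool y axis at angle yaw in world
    y=np.array([np.cos(yaw),np.sin(yaw),0]); z=np.array([0,0,-1.]); return Rn.from_matrix(np.stack([np.cross(y,z),y,z],1))
E
python3 - <<'E'
from h import *
pos,rot=tool(); K,R,t=P("wrist"); C=-R.T@t
c=rot.as_matrix().T@(C-pos); M=rot.as_matrix().T@R.T; np.savez("wc.npz",K=K,c=c,M=M); print(c,M.round(3), C)
print(np.rad2deg(np.arctan2(*rot.as_matrix()[:2,1][::-1])), rot.as_matrix().round(3))
p=P("top"); im=cv2.imread("pics/top0.png")
# arbor pts in top picture: tip ~ (458/2.3+120, 188/2.3+140)
for u,v in [(458,188),(510,186),(548,184),(568,180),(708,170),(738,172)]:
    print(back(p,(u/2.3+120,v/2.3+140),.095).round(3))
for yaw in (-64,-80,-99,-90): 
  for xyz in [(.45,-.1,.23),(.5,.2,.23)]:
    print(yaw,xyz,proj(wristcam(np.array(xyz),down(np.deg2rad(yaw))),np.array([[.53,.22,.06],[.5,-.1,.095],[.55,.31,.06],[.52,.13,.05]])).round().tolist())
E
```

```text
[ 0.07430932  0.00176743 -0.14318297] [[-0.001 -0.957 -0.292]
 [ 1.    -0.001 -0.001]
 [ 0.001 -0.292  0.957]] [ 0.31669458 -0.48773641  0.37452148]
-64.34499704609904 [[ 0.901  0.433  0.   ]
 [ 0.433 -0.901 -0.   ]
 [-0.     0.    -1.   ]]
[ 0.508 -0.062  0.095]
[ 0.51  -0.119  0.095]
[ 0.513 -0.161  0.095]
[ 0.517 -0.184  0.095]
[ 0.528 -0.34   0.095]
[ 0.526 -0.373  0.095]
-64 (0.45, -0.1, 0.23) [[-49.0, -79.0], [302.0, 142.0], [-170.0, -173.0], [68.0, -4.0]]
-64 (0.5, 0.2, 0.23) [[270.0, 148.0], [550.0, 324.0], [188.0, 83.0], [347.0, 196.0]]
-80 (0.45, -0.1, 0.23) [[-80.0, 32.0], [286.0, 137.0], [-197.0, -16.0], [37.0, 65.0]]
-80 (0.5, 0.2, 0.23) [[260.0, 151.0], [600.0, 250.0], [165.0, 112.0], [349.0, 176.0]]
-99 (0.45, -0.1, 0.23) [[-73.0, 156.0], [265.0, 137.0], [-173.0, 150.0], [29.0, 150.0]]
-99 (0.5, 0.2, 0.23) [[249.0, 158.0], [635.0, 140.0], [151.0, 152.0], [344.0, 152.0]]
-90 (0.45, -0.1, 0.23) [[-81.0, 99.0], [275.0, 136.0], [-191.0, 75.0], [29.0, 110.0]]
-90 (0.5, 0.2, 0.23) [[254.0, 155.0], [622.0, 195.0], [156.0, 133.0], [347.0, 163.0]]
```

Request:
arm_command --steps '[[[0,0,-0.0475],[24,52,1],0],[[0,0,-0.0475],[24,52,1],0],[[0,0,-0.0475],[24,52,1],0],[[0,0,-0.0475],[24,52,1],0],[[0,0,-0.0475],[24,52,1],0],[[0,0,-0.0475],[24,52,1],0],[[0,0,-0.0475],[24,52,1],0],[[0,0,-0.0475],[24,52,1],0],[[0,0,0],[0,0,0],0]]'

```text
clock: 1.72
position: [0.4421, -0.0988, 0.2396]
ee_rot: [-0.0, 0.999, 0.037, 0.001]
contact_force: [-0.6, -0.9, 0.3]
width: 0.0858
```

Run:
```python
from h import *
pos,rot=tool(); print(pos.round(4),np.rad2deg(np.arctan2(*rot.as_matrix()[:2,1][::-1])),telemetry.get_state()["clock"])
im=imaging.get_image("wrist"); cv2.imwrite("pics/w1.png",im)
r=finder.cut_out("wrist","lathe")
for q in r[:1]: print(q["score"],q["extent"]); np.save("lm.npy",q["pixels"])
```

```text
[ 0.4421 -0.0988  0.2396] -85.74371063436196 1.725
0.93 [228.6, 58.6, 329.4, 112.1]
```

View pics/w1.png

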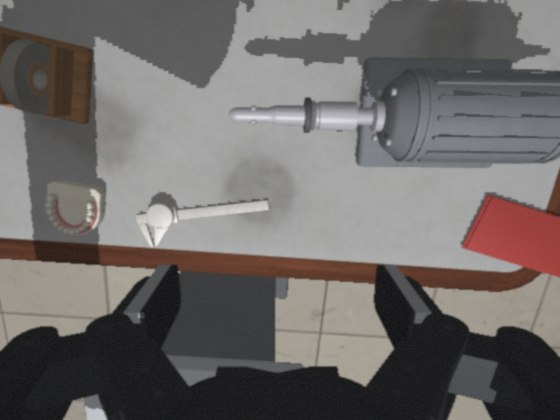

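Run:
```python
import cv2
im=cv2.imread("pics/w1.png"); cv2.imwrite("pics/w1c.png",cv2.resize(im[85:145,220:420],None,fx=4,fy=4,interpolation=cv2.INTER_CUBIC))
```

```text
(no output)
```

View pics/w1c.png

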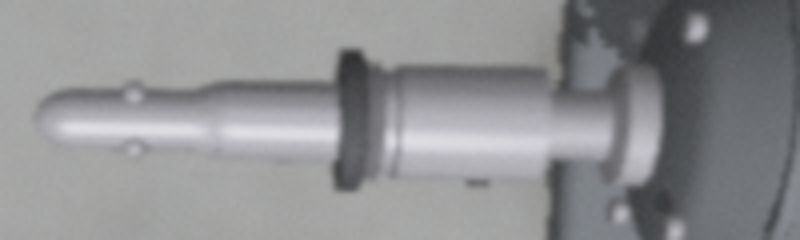

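Run:
```python
from h import *
p=P("wrist")
f=lambda u,v:(220+u/4-.375,85+v/4-.375)
pts={"tip":(36,118),"ballmid":(135,120.5),"nose100":(100,117.5),"nose180":(180,118.5),"shank300":(300,120),"flf":(337,120),"sleeve450":(450,123.5),"sleeveR":(550,124)}
B={k:back(p,f(*v),.095) for k,v in pts.items()}
for k in B: print(k,B[k].round(4))
A=np.array(list(B.values())); c=A.mean(0); u,s,vt=np.linalg.svd(A-c); d=vt[0]*np.sign(vt[0][1]); print("dir",d,np.rad2deg(np.arctan2(d[0],d[1])))
print("tip-flange",np.linalg.norm(B["tip"]-B["flf"]), "tip-ball",np.linalg.norm(B["tip"]-B["ballmid"]))
print("line x at y=-.06,-.15",[c[0]+d[0]/d[1]*(y-c[1]) for y in(-.06,-.15)])
# height check by flange diameter
a=back(p,f(337,50),.095);b=back(p,f(337,190),.095);print("flange dia",np.linalg.norm(a-b))
```

```text
tip [ 0.5059 -0.0588  0.095 ]
ballmid [ 0.5068 -0.0794  0.095 ]
nose100 [ 0.5069 -0.0721  0.095 ]
nose180 [ 0.5079 -0.0887  0.095 ]
shank300 [ 0.5093 -0.1137  0.095 ]
flf [ 0.5098 -0.1214  0.095 ]
sleeve450 [ 0.5107 -0.145   0.095 ]
sleeveR [ 0.5121 -0.1659  0.095 ]
dir [-0.05718233  0.99836375  0.        ] -3.278094260737884
tip-flange 0.06276998215820781 tip-ball 0.02063645820140128
line x at y=-.06,-.15 [np.float64(0.5060669212746214), np.float64(0.511221765529475)]
flange dia 0.028169801050382134
```

Request:
arm_command --steps '[[[0,0,-0.047],[4,58,0],0],[[0,0,-0.047],[4,58,0],0],[[0,0,-0.047],[4,58,0],0],[[0,0,-0.047],[4,58,0],0],[[0,0,-0.047],[4,58,0],0],[[0,0,0],[0,0,0],0]]'

```text
clock: 2.58
position: [0.4615, 0.1894, 0.2391]
ee_rot: [-0.0, 0.997, -0.082, 0.0]
contact_force: [0.3, 0.3, 0.3]
width: 0.0852
```

Run:
```python
from h import *
pos,rot=tool(); print(pos.round(4),np.rad2deg(np.arctan2(*rot.as_matrix()[:2,1][::-1])),telemetry.get_state()["clock"])
im=imaging.get_image("wrist"); cv2.imwrite("pics/w2.png",im)
p=P("wrist"); np.savez("w2p.npz",K=p[0],R=p[1],t=p[2])
for th,z in [("wheel",.051),("small_wheel",.05),("flange",.0615),("cap",.0615),("stand",.03)]:
  for q in finder.cut_out("wrist",th)[:2]:
    v,u=np.nonzero(q["pixels"]); print(th,round(q["score"],2),np.round(q["extent"]),back(p,(u.mean(),v.mean()),z).round(4))
```

```text
[0.4615 0.1894 0.2391] -99.40635382395543 2.575
wheel 0.98 [315.  72.  19.  68.] [0.5253 0.1309 0.051 ]
small_wheel 0.74 [260.  86.  17.  46.] [0.5337 0.1816 0.05  ]
small_wheel 0.3 [102.  98.  51.  29.] [0.5527 0.3146 0.05  ]
flange 0.93 [188.  91.  32.  39.] [0.5415 0.242  0.0615]
cap 0.94 [103.  99.  52.  27.] [0.5523 0.3096 0.0615]
stand 0.95 [127.  71. 216.  79.] [0.5396 0.2164 0.03  ]
```

View pics/w2.png

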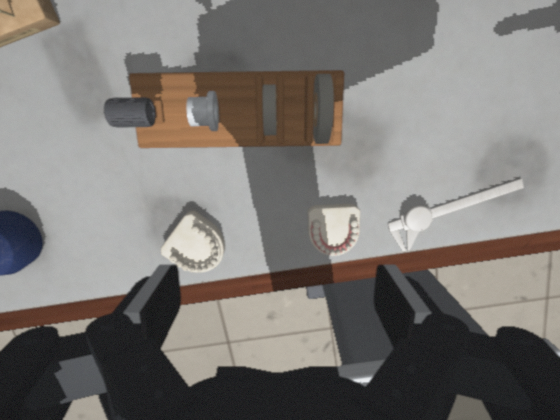

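Run:
```python
import cv2
im=cv2.imread("pics/w2.png"); cv2.imwrite("pics/w2c.png",cv2.resize(im[60:160,95:355],None,fx=3,fy=3,interpolation=cv2.INTER_CUBIC))
```

```text
(no output)
```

View pics/w2c.png

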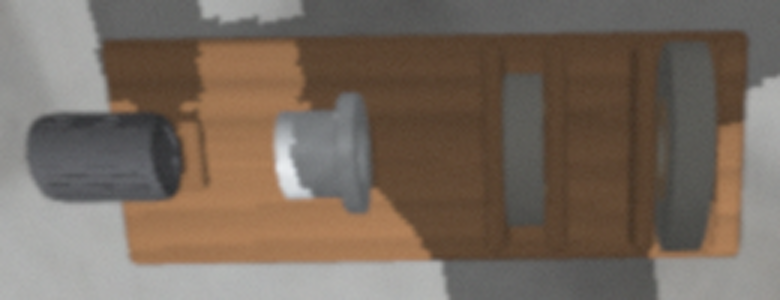

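Run:
```python
from h import *
from scipy.optimize import least_squares
p=P("wrist")
a=np.linspace(0,2*np.pi,180)
def cyl(r,y0,y1): return np.concatenate([np.stack([r*np.cos(a),np.full_like(a,y),r*np.sin(a)],1) for y in (y0,y1)])
M={"wheel":(cyl(.032,-.006,.006)+[0,-.085,.051]),
"flange":np.concatenate([cyl(.018,-.015,-.009),cyl(.013,-.009,.009)])+[0,.03,.0615],
"cap":cyl(.013,-.015,.023)+[0,.09,.0615]}
M["small_wheel"]=cyl(.024,-.006,.006)+[0,-.035,.043]
obs={}
for k in M:
    q=finder.cut_out("wrist",k)[0]; m=q["pixels"]; v,u=np.nonzero(m); e=q["extent"]
    obs[k]=np.array([u.min(),v.min(),u.max()+1,v.max()+1])-0.5
    print(k,obs[k],e)
def ext(th,k):
    c,s=np.cos(th[2]),np.sin(th[2]); X=M[k]; W=np.stack([th[0]+c*X[:,0]-s*X[:,1],th[1]+s*X[:,0]+c*X[:,1],X[:,2]],1)
    u=proj(p,W); return np.r_[u.min(0),u.max(0)]
ks=["wheel","flange","cap"]
f=lambda th:np.concatenate([ext(th,k)-obs[k] for k in ks])
r=least_squares(f,[.537,.215,-.16],loss="soft_l1"); th=r.x
print(th,np.rad2deg(th[2])); 
for k in M: print(k,(ext(th,k)-obs[k]).round(1))
np.save("stand.npy",th)
c,s=np.cos(th[2]),np.sin(th[2])
for y in(-.085,-.035,.03,.09): print(y,(th[0]-s*y).round(4),(th[1]+c*y).round(4))
```

```text
wheel [312.5  73.5 333.5 143.5] [315.2, 72.5, 18.8, 67.8]
flange [185.5  90.5 217.5 130.5] [187.8, 91.0, 32.1, 39.3]
cap [102.5  96.5 154.5 126.5] [102.7, 99.0, 51.7, 27.0]
small_wheel [261.5  83.5 275.5 133.5] [259.6, 85.7, 17.3, 46.4]
[ 0.53764679  0.21426616 -0.16122777] -9.237670812383852
wheel [-0.9 -0.1 -0.3  0.1]
flange [-0.2 -0.3  1.   0.2]
cap [-0.3  0.2  1.1 -0.2]
small_wheel [0.5 0.3 0.2 1.5]
-0.085 0.524 0.1304
-0.035 0.532 0.1797
0.03 0.5425 0.2439
0.09 0.5521 0.3031
```

Request:
arm_command --steps '[[[0,0,0.001],[21,-20,-30],140],[[0,0,0.001],[21,-20,-30],140],[[0,0,0.001],[20.5,-19,-30],140],[[0,0,0],[0,0,-20],140],[[0,0,0],[0,0,0],140],[[0,0,0],[0,0,0],140]]'

```text
clock: 3.82
position: [0.5239, 0.1287, 0.1302]
ee_rot: [-0.0, 0.997, -0.082, 0.001]
contact_force: [-0.4, 0.1, 0.1]
width: 0.0385
```

Run:
```python
from h import *
pos,rot=tool(); s=telemetry.get_state(); print(pos.round(4),rot.as_matrix().round(3).tolist(),np.rad2deg(np.arctan2(*rot.as_matrix()[:2,1][::-1])),s["clock"],s["contact_force"],s["width"])
im=imaging.get_image("wrist"); cv2.imwrite("pics/w3.png",im)
```

```text
[0.5239 0.1287 0.1302] [[0.987, -0.163, 0.001], [-0.163, -0.987, 0.0], [0.001, -0.0, -1.0]] -99.40920015084842 3.825 [-0.42588708  0.11102554  0.13782219] 0.03845202060463673
```

View pics/w3.png

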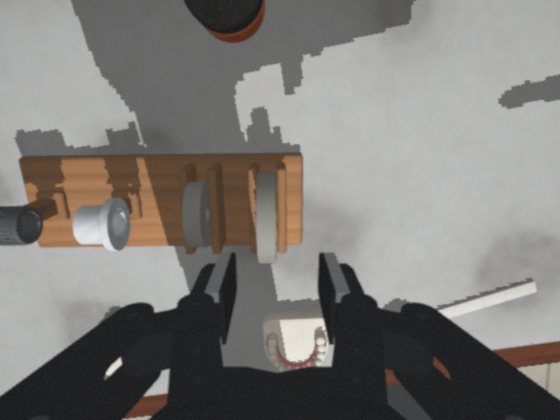

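Run:
```python
from h import *
from scipy.optimize import least_squares
p=P("wrist"); th=np.load("stand.npy"); a=np.linspace(0,2*np.pi,180)
def cyl(r,y0,y1): return np.concatenate([np.stack([r*np.cos(a),np.full_like(a,y),r*np.sin(a)],1) for y in (y0,y1)])
M=cyl(.032,-.006,.006)
q=finder.cut_out("wrist","wheel")[0]; v,u=np.nonzero(q["pixels"]); o=np.array([u.min(),v.min(),u.max()+1,v.max()+1])-.5
e=np.array(q["extent"]); o2=np.r_[e[:2],e[:2]+e[2:]]
print(q["score"],o,o2)
c,s=np.cos(th[2]),np.sin(th[2])
def ext(xy):
    W=np.stack([xy[0]+c*M[:,0]-s*M[:,1],xy[1]+s*M[:,0]+c*M[:,1],M[:,2]+.051],1); U=proj(p,W); return np.r_[U.min(0),U.max(0)]
print(ext([.524,.1304]).round(1))
for oo in (o,o2):
    r=least_squares(lambda x:ext(x)-oo,[.524,.1304]); print(r.x.round(4),r.fun.round(1))
```

```text
0.85 [254.5 171.5 275.5 262.5] [255.3 170.9 276.2 260. ]
[262.5 171.7 282.2 263.1]
[0.525  0.1351] [ 0.2 -0.2 -0.3  0.2]
[0.5261 0.1344] [ 0.3 -1.2 -0.3  1.3]
```

```bash
cat >> h.py <<'E'
from scipy.optimize import least_squares
_a=np.linspace(0,2*np.pi,180)
def cyl(r,y0,y1): return np.concatenate([np.stack([r*np.cos(_a),np.full_like(_a,y),r*np.sin(_a)],1) for y in (y0,y1)])
MOD={"wheel":(cyl(.032,-.006,.006),.051),"small_wheel":(cyl(.024,-.006,.006),.043),
"flange":(np.concatenate([cyl(.018,-.015,-.009),cyl(.013,-.009,.009)]),.0615),"cap":(cyl(.013,-.015,.023),.0615)}
def fit(p,k,yaw,x0,z=None):
    M,h=MOD[k]; h=h if z is None else z
    q=finder.cut_out("wrist",k)
    if not q: return None
    q=q[0]
    v,u=np.nonzero(q["pixels"]); o=np.array([u.min(),v.min(),u.max()+1,v.max()+1])-.5
    e=np.array(q["extent"]); o=(o+np.r_[e[:2],e[:2]+e[2:]])/2
    c,s=np.cos(yaw),np.sin(yaw)
    def ext(xy):
        W=np.stack([xy[0]+c*M[:,0]-s*M[:,1],xy[1]+s*M[:,0]+c*M[:,1],M[:,2]+h],1); U=proj(p,W); return np.r_[U.min(0),U.max(0)]
    r=least_squares(lambda x:ext(x)-o,x0); return r.x.round(4),r.fun.round(1),round(q["score"],2)
E
python3 - <<'E'
from h import *
pos,rot=tool(); p=P("wrist"); im=imaging.get_image("wrist"); pos2,_=tool(); print(pos.round(4),pos2.round(4), telemetry.get_state()["clock"])
cp=wristcam(pos,rot); print((-p[1].T@p[2]).round(4),(-cp[1].T@cp[2]).round(4))
for k,x0 in [("wheel",(.524,.13)),("small_wheel",(.53,.18)),("flange",(.54,.24))]: print(k,fit(p,k,-.161,x0))
E
```

```text
[0.5241 0.129  0.1306] [0.524  0.129  0.1306] 3.975
[0.5978 0.1152 0.274 ] [0.5968 0.1151 0.274 ]
wheel (array([0.5252, 0.1343]), array([ 0.7, -0.9, -0.8,  1. ]), 0.96)
small_wheel (array([0.5329, 0.185 ]), array([-0.5, -0.7,  0.6,  0.7]), 0.63)
flange (array([0.5413, 0.2485]), array([-0.1, -0.5,  0.1,  0.5]), 0.85)
```

Request:
arm_command --steps '[[[0,0,0],[1,7,-20],140],[[0,0,0],[0.5,0,-20],140],[[0,0,0],[0,0,0],140],[[0,0,0],[0,0,0],140]]'

```text
clock: 4.62
position: [0.5255, 0.1358, 0.09]
ee_rot: [-0.0, 0.997, -0.082, 0.001]
contact_force: [0.0, -0.4, -0.9]
width: 0.0388
```

Run:
```python
from h import *
pos,rot=tool(); p=P("wrist"); im=imaging.get_image("wrist"); pos2,_=tool(); print(pos.round(4),pos2.round(4), telemetry.get_state()["clock"])
cv2.imwrite("pics/w4.png",cv2.resize(im[150:300,170:390],None,fx=3.5,fy=3.5,interpolation=cv2.INTER_CUBIC))
for k,x0 in [("wheel",(.524,.13)),("small_wheel",(.53,.18)),("flange",(.54,.24))]: print(k,fit(p,k,-.161,x0))
```

```text
[0.5255 0.1358 0.09  ] [0.5257 0.1358 0.0902] 4.675
wheel (array([0.5249, 0.1346]), array([ 0.7,  0.6, -0.7, -0.6]), 0.59)
small_wheel (array([0.5416, 0.2982]), array([-32.4, -19.2,  40.8,  23. ]), 0.49)
flange (array([0.5419, 0.2479]), array([ 0. , -0.9, -0. ,  0.9]), 0.8)
```

View pics/w4.png

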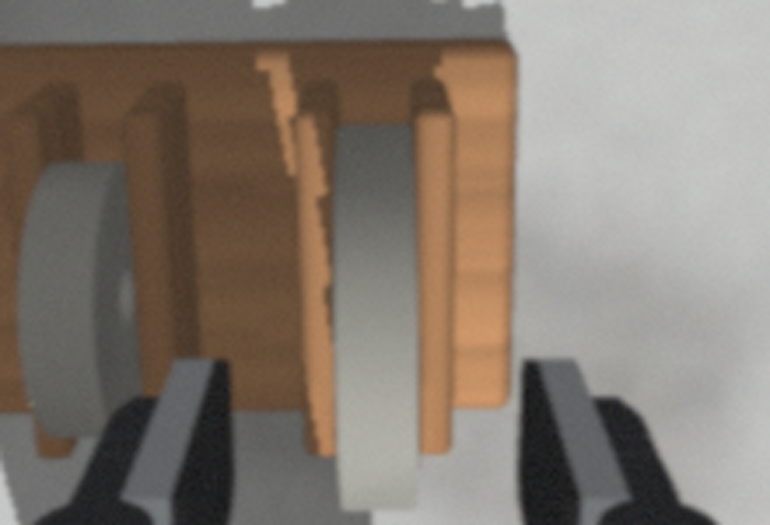

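Request:
arm_command --newtons 20 --steps '[[[0,0,0],[-0.5,0,-12],140],[[0,0,0],[0,0,-11.5],140],[[0,0,0],[0,0,0],200],[[0,0,0],[0,0,0],255],[[0,0,0],[0,0,0],255],[[0,0,0],[0,0,0],255],[[0,0,0],[0,0,0],255]]'

```text
clock: 5.7
position: [0.5245, 0.1357, 0.066]
ee_rot: [0.0, 0.997, -0.082, 0.0]
contact_force: [0.3, -0.9, -0.7]
width: 0.0114
```

Run:
```python
from h import *
s=telemetry.get_state(); print(s["contact_force"],s["moment"],s["width"])
im=imaging.get_image("wrist"); cv2.imwrite("pics/w5.png",im)
```

```text
[ 0.33626381 -0.89447752 -0.7439341 ] [ 0.00161533  0.01726569 -0.01573861] 0.011372958847900579
```

View pics/w5.png

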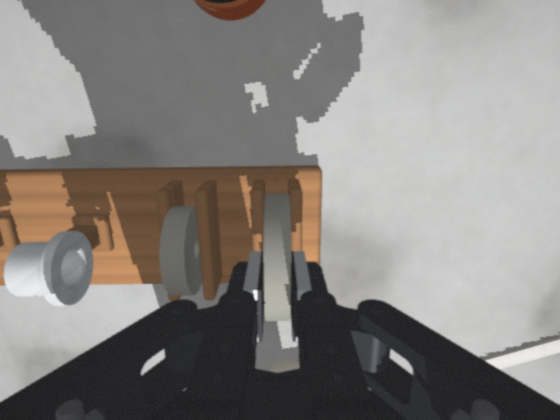

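Request:
arm_command --newtons 20 --steps '[[[0,0,0],[0,0,0],205],[[0,0,0],[0,0,0],205],[[0,0,0],[0,0,2.5],205],[[0,0,0],[0,0,0],255],[[0,0,0],[0,0,0],255],[[0,0,0],[0,0,0],255]]'

```text
clock: 6.5
position: [0.5247, 0.1357, 0.0687]
ee_rot: [-0.0, 0.997, -0.082, 0.0]
contact_force: [-0.9, -0.1, 4.8]
width: 0.0113
```

Request:
arm_command --newtons 20 --steps '[[[0,0,0],[0,0,10],255],[[0,0,0],[0,0,17],255],[[0,0,0],[0,0,17],255],[[0,0,0.055],[-5,-36,0],255],[[0,0,0.055],[-5,-40,0],255],[[0,0,0.055],[-5,-40,0],255],[[0,0,0.056],[-6,-40,0],255],[[0,0,0],[0,0,0],255],[[0,0,0],[0,0,0],255]]'

```text
clock: 7.62
position: [0.5035, -0.0201, 0.1125]
ee_rot: [-0.0, 1.0, 0.028, 0.0]
contact_force: [0.1, 0.9, -0.8]
width: 0.0111
```

Run:
```python
from h import *
s=telemetry.get_state(); pos,rot=tool(); print(pos.round(4),np.rad2deg(np.arctan2(*rot.as_matrix()[:2,1][::-1])),s["contact_force"],s["moment"],s["width"])
im=imaging.get_image("wrist"); cv2.imwrite("pics/w6.png",im)
im=imaging.get_image("scene"); cv2.imwrite("pics/s6.png",cv2.resize(im[150:350,250:500],None,fx=3,fy=3,interpolation=cv2.INTER_CUBIC))
```

```text
[ 0.5035 -0.0201  0.1125] -86.80844023674533 [ 0.12701463  0.88531211 -0.81087879] [-0.01949723  0.037605    0.0211695 ] 0.011058520044018959
```

View pics/w6.png

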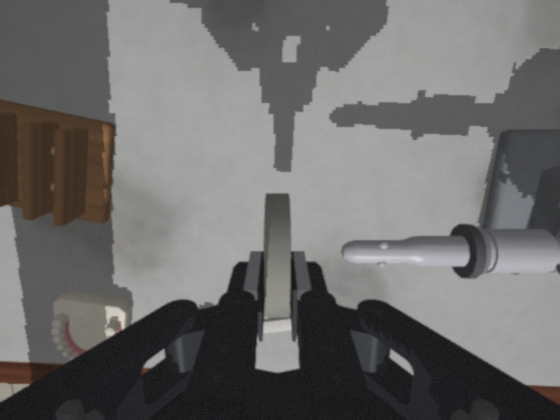

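View pics/s6.png

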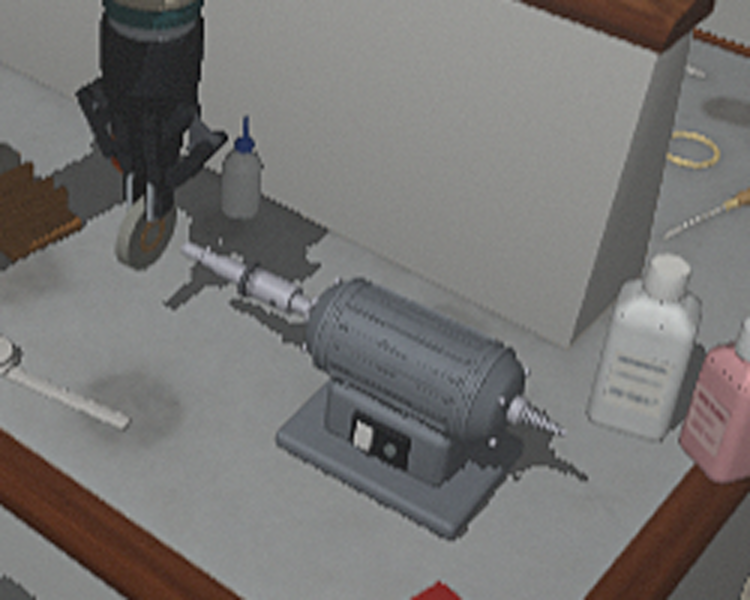

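Run:
```python
from h import *
im=cv2.imread("pics/w6.png"); cv2.imwrite("pics/w6c.png",cv2.resize(im[180:340,250:490],None,fx=3.3,fy=3.3,interpolation=cv2.INTER_CUBIC))
p=P("wrist"); pos,rot=tool(); print(pos)
l=np.array([-.0572,.9984,0]); a=np.arange(0,2*np.pi,.01)
C=pos+[0,0,-.0177]
for off in (-.006,.006):
    W=C+l*off+.032*np.outer(np.cos(a),[l[1],-l[0],0])+.032*np.outer(np.sin(a),[0,0,1]); U=proj(p,W); i=U[:,1].argmin(); j=U[:,1].argmax(); print("rim",off,U[i].round(1),U[j].round(1))
for y in (-.056,-.08,-.115,-.15): print(y,proj(p,[.5061-.0573*(y+.06),y,.095]).round(1))
for uv in [(343,251),(383,251),(453,250)]: print(uv,back(p,uv,.095).round(4))
```

```text
[ 0.50352148 -0.01950859  0.11239671]
rim -0.006 [285.5 192.8] [286.1 317.2]
rim 0.006 [262.7 192.9] [262.  317.2]
-0.056 [[343.4 253.2]]
-0.08 [[389.  253.1]]
-0.115 [[455.5 253.1]]
-0.15 [[522. 253.]]
(343, 251) [ 0.5071 -0.0556  0.095 ]
(383, 251) [ 0.5083 -0.0767  0.095 ]
(453, 250) [ 0.5109 -0.1133  0.095 ]
```

View pics/w6c.png

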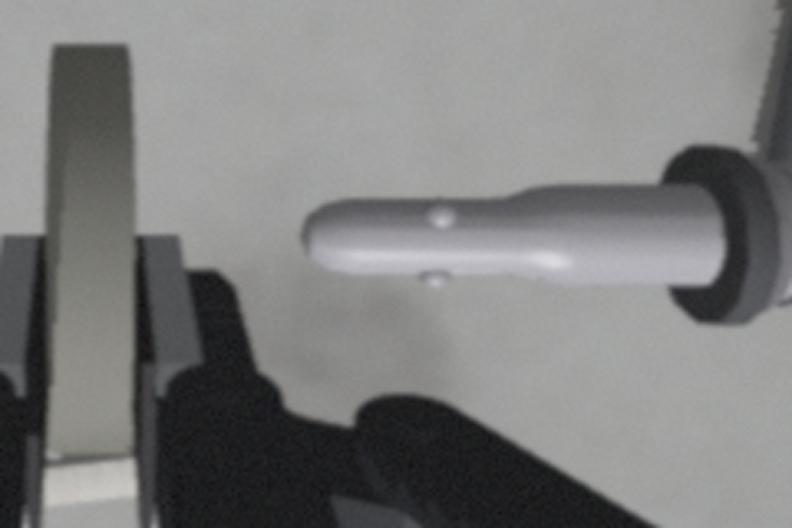

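Request:
arm_command --steps '[[[0,0,0],[2,0,0.3],255],[[0,0,0],[0.6,-10,0],255],[[0,0,0],[0.6,-10,0],255],[[0,0,0],[0.3,-5,0],255],[[0,0,0],[0.3,-5,0],255],[[0,0,0],[0.3,-5,0],255],[[0,0,0],[0.3,-5,0],255],[[0,0,0],[0,0,0],255]]'

```text
clock: 8.72
position: [0.5079, -0.0607, 0.1126]
ee_rot: [0.0, 1.0, 0.028, 0.0]
contact_force: [0.6, 1.0, -0.8]
width: 0.0114
```

Run:
```python
from h import *
s=telemetry.get_state(); pos,rot=tool(); print(pos.round(4),s["contact_force"],s["moment"],s["width"])
im=imaging.get_image("wrist"); cv2.imwrite("pics/w7.png",im)
```

```text
[ 0.5079 -0.0607  0.1126] [ 0.6114178   1.04458045 -0.75495794] [0.04164521 0.00044557 0.02162367] 0.011430559124935954
```

View pics/w7.png

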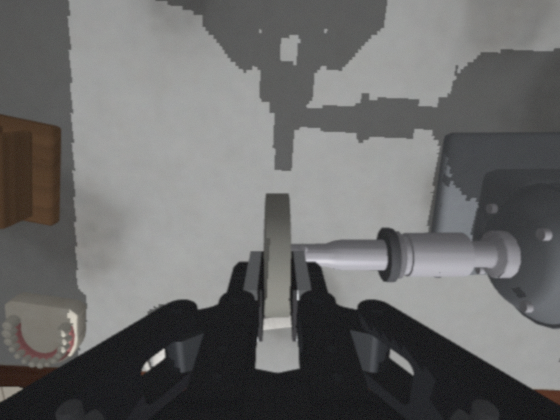

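Run:
```python
from h import *
im=cv2.imread("pics/w7.png"); cv2.imwrite("pics/w7c.png",cv2.resize(im[180:340,250:490],None,fx=3.3,fy=3.3,interpolation=cv2.INTER_CUBIC))
p=P("wrist"); pos,rot=tool(); l=np.array([-.0572,.9984,0])
for k in (.02,.03,.045,.06): print(proj(p,pos+[0,0,-.0177]-l*k).round(1))
```

```text
[[311.9 253.3]]
[[330.9 253.2]]
[[359.2 253.2]]
[[387.6 253.1]]
```

View pics/w7c.png

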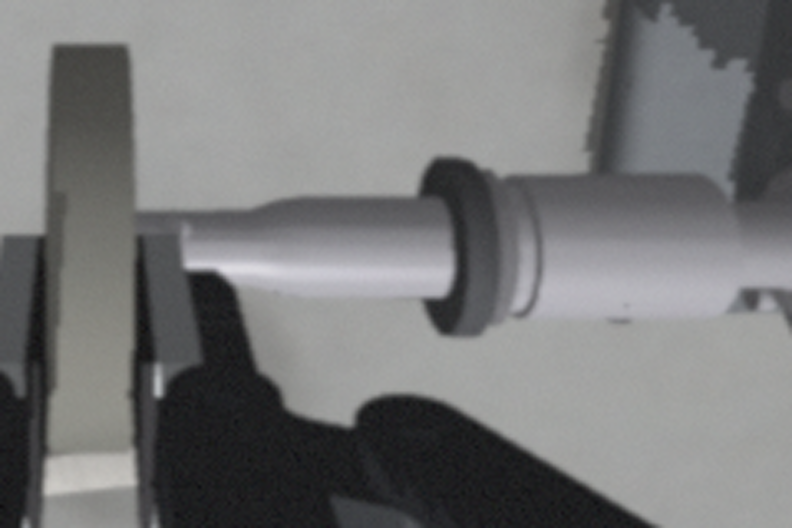

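Request:
arm_command --steps '[[[0,0,0],[0.3,-5,0],255],[[0,0,0],[0.3,-5,0],255],[[0,0,0],[0.2,-4,0],255],[[0,0,0],[0.2,-4,0],255],[[0,0,0],[0.2,-4,0],255],[[0,0,0],[0.2,-4,0],255],[[0,0,0],[0,0,0],255]]'

```text
clock: 9.65
position: [0.5093, -0.0866, 0.1126]
ee_rot: [0.0, 1.0, 0.028, 0.0]
contact_force: [-0.0, 0.3, 0.3]
width: 0.0111
```

Request:
arm_command --steps '[[[0,0,0],[0.2,-4,0],255],[[0,0,0],[0.2,-4,0],255],[[0,0,0],[0.2,-4,0],255],[[0,0,0],[0.2,-3,0],255],[[0,0,0],[0,0,0],255]]'

```text
clock: 10.28
position: [0.5101, -0.1016, 0.1126]
ee_rot: [0.0, 1.0, 0.028, 0.0]
contact_force: [0.6, 0.5, -0.2]
width: 0.0117
```

Request:
arm_command --steps '[[[0,0,0],[0.1,-2,0],255],[[0,0,0],[0.1,-2,0],255],[[0,0,0],[0.1,-2,0],255],[[0,0,0],[0,0,0],255]]'

```text
clock: 10.78
position: [0.5104, -0.1075, 0.1126]
ee_rot: [0.0, 1.0, 0.028, 0.0]
contact_force: [0.6, 0.7, -1.0]
width: 0.0115
```

Request:
arm_command --steps '[[[0,0,0],[0.1,-1.5,0],255],[[0,0,0],[0,0,0],255]]'

```text
clock: 11.02
position: [0.5105, -0.1089, 0.1126]
ee_rot: [0.0, 1.0, 0.028, 0.0]
contact_force: [-0.2, 0.4, -0.9]
width: 0.0113
```

Request:
arm_command --steps '[[[0,0,0],[0.1,-1.5,0],255],[[0,0,0],[0,0,0],255]]'

```text
clock: 11.28
position: [0.5105, -0.1102, 0.1126]
ee_rot: [-0.0, 1.0, 0.028, -0.0]
contact_force: [-0.7, 0.9, 0.2]
width: 0.0115
```

Request:
arm_command --steps '[[[0,0,0],[0.1,-1,0],255],[[0,0,0],[0,0,0],255]]'

```text
clock: 11.52
position: [0.5105, -0.1106, 0.1126]
ee_rot: [-0.001, 1.0, 0.028, -0.0]
contact_force: [-0.3, 3.3, 0.3]
width: 0.0115
```

Request:
arm_command --steps '[[[0,0,0],[0,-1,0],255],[[0,0,0],[0,0,0],255]]'

```text
clock: 11.78
position: [0.5106, -0.1117, 0.1126]
ee_rot: [-0.001, 1.0, 0.028, -0.0]
contact_force: [-0.1, 5.3, 1.2]
width: 0.0112
```

Run:
```python
from h import *
s=telemetry.get_state(); pos,rot=tool(); print(pos.round(4),s["contact_force"],s["moment"],s["width"])
im=imaging.get_image("wrist"); cv2.imwrite("pics/w8.png",cv2.resize(im[150:350,200:460],None,fx=3,fy=3,interpolation=cv2.INTER_CUBIC))
```

```text
[ 0.5106 -0.1117  0.1126] [-0.12041761  5.28012393  1.22680956] [0.94726121 0.01296521 0.03388744] 0.01119454584377287
```

View pics/w8.png

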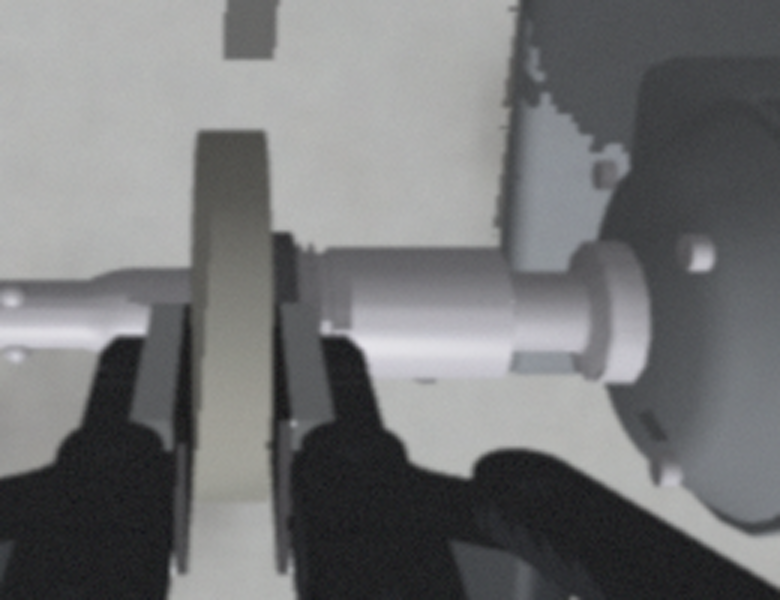

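Request:
arm_command --steps '[[[0,0,0],[-0.1,1,0],255],[[0,0,0],[0,0,0],175],[[0,0,0],[0,0,0],175],[[0,0,0],[0,0,0],175],[[0,0,0],[0,0,15],175],[[0,0,0],[0,0,25],175],[[0,0,0],[0,0,30],140],[[0,0,0],[0,0,0],140]]'

```text
clock: 12.82
position: [0.5126, -0.1122, 0.1859]
ee_rot: [0.001, 1.0, 0.028, 0.003]
contact_force: [0.9, -1.1, 0.2]
width: 0.0386
```

Run:
```python
from h import *
s=telemetry.get_state(); pos,rot=tool(); print(pos.round(4),s["contact_force"],s["moment"],s["width"])
im=imaging.get_image("wrist"); cv2.imwrite("pics/w9.png",im)
```

```text
[ 0.5126 -0.1122  0.1859] [ 0.86408543 -1.08261359  0.20282577] [-0.02744182  0.01418111  0.01157645] 0.038586373730947844
```

View pics/w9.png

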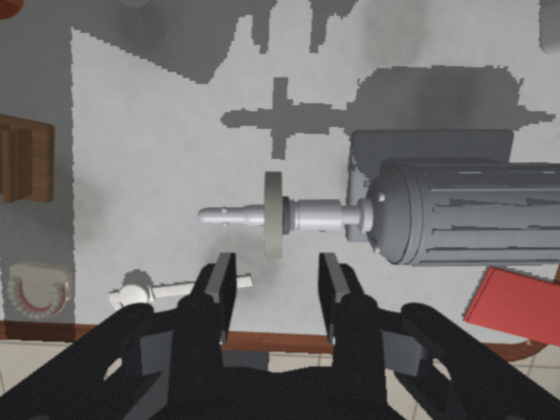

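Request:
arm_command --steps '[[[0,0,0.17],[4,43,0],140],[[0,0,0.17],[4,45,0],140],[[0,0,0.17],[4,45,0],140],[[0,0,0.17],[4,45,0],140],[[0,0,0.17],[4,45,0],140],[[0,0,0.17],[4,45,0],140],[[0,0,0.17],[4,45,0],140],[[0,0,0.163],[4,45,-20],140],[[0,0,0],[0,0,-20],140],[[0,0,0],[0,0,0],140],[[0,0,0],[0,0,0],140]]'

```text
clock: 14.25
position: [0.5427, 0.2462, 0.1427]
ee_rot: [0.0, 0.762, 0.648, -0.0]
contact_force: [0.9, -0.5, 1.0]
width: 0.0385
```

Run:
```python
from h import *
s=telemetry.get_state(); pos,rot=tool(); p=P("wrist"); print(pos.round(4),np.rad2deg(np.arctan2(*rot.as_matrix()[:2,1][::-1])),s["contact_force"],s["width"])
im=imaging.get_image("wrist"); cv2.imwrite("pics/w10.png",im); print(tool()[0])
for k,x0 in [("flange",(.543,.25)),("cap",(.55,.31)),("small_wheel",(.53,.18))]: print(k,fit(p,k,-.161,x0))
print(proj(p,pos))
```

```text
[0.5427 0.2462 0.1427] -9.257768719680712 [ 0.85528086 -0.46199296  0.97312144] 0.038506260329034044
[0.54301305 0.24620506 0.14320794]
flange (array([0.5421, 0.2467]), array([-0.4,  0.4,  0.4, -0.4]), 0.8)
cap (array([0.5507, 0.307 ]), array([ 0.7, -0.1, -0.7,  0.1]), 0.73)
small_wheel (array([0.5304, 0.1803]), array([ 1.7, -6.3, -1.7,  5.6]), 0.86)
[[275.29938287 265.50202653]]
```

View pics/w10.png

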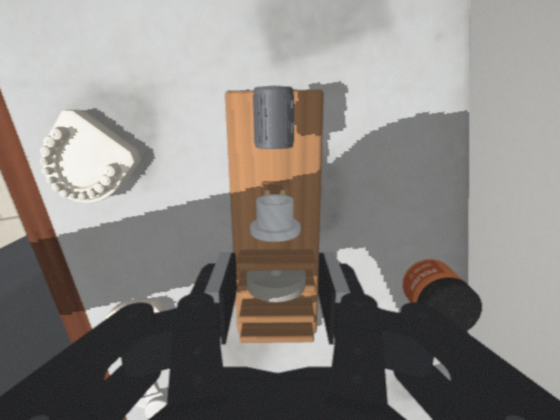

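Request:
arm_command --steps '[[[0,0,0],[-0.5,4,-20],140],[[0,0,0],[0,0,-25],140],[[0,0,0],[0,0,0],140],[[0,0,0],[0,0,0],140]]'

```text
clock: 14.95
position: [0.5428, 0.2507, 0.0987]
ee_rot: [0.0, 0.762, 0.648, 0.001]
contact_force: [0.4, -0.5, 0.6]
width: 0.0384
```

Run:
```python
from h import *
s=telemetry.get_state(); pos,rot=tool(); p=P("wrist"); print(pos.round(4),np.rad2deg(np.arctan2(*rot.as_matrix()[:2,1][::-1])),s["contact_force"],s["width"])
im=imaging.get_image("wrist"); cv2.imwrite("pics/w11.png",cv2.resize(im[100:340,170:390],None,fx=2.5,fy=2.5,interpolation=cv2.INTER_CUBIC)); print(tool()[0])
for k,x0 in [("flange",(.543,.25)),("cap",(.55,.31))]: print(k,fit(p,k,-.161,x0))
print(proj(p,pos))
```

```text
[0.5428 0.2507 0.0987] -9.244237581312522 [ 0.38466636 -0.47715789  0.62363025] 0.03839691595977492
[0.54306625 0.2507698  0.09897002]
flange (array([0.5422, 0.2468]), array([-0.6,  0.7,  0.6, -0.7]), 0.57)
cap (array([0.5507, 0.307 ]), array([ 0.8, -0.6, -0.8,  0.6]), 0.9)
[[275.22122238 265.46113408]]
```

View pics/w11.png

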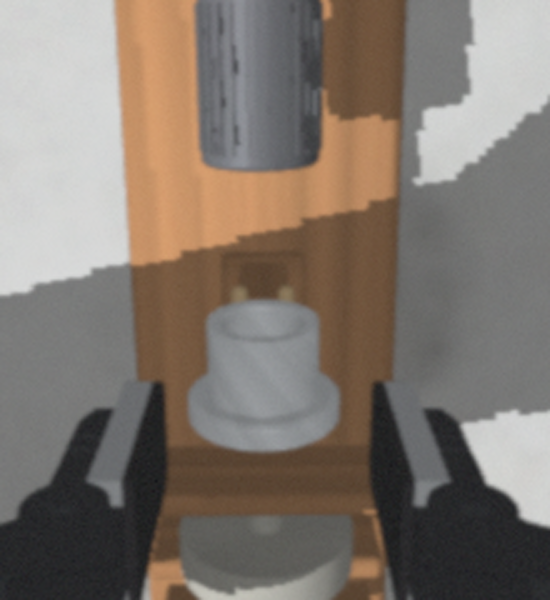

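Run:
```python
from h import *
p=P("wrist"); pos,rot=tool(); M=rot.as_matrix()
for dz in (0,-.004,-.006,-.008):
    for dx in (.011,.009,-.011): print(dz,dx,proj(p,pos+M@np.array([dx,-.0193,dz])).round(1),proj(p,pos+M@np.array([dx,.0193,dz])).round(1))
```

```text
0 0.011 [[233.8 244.2]] [[316.6 244.1]]
0 0.009 [[234.  248.1]] [[316.4 248.1]]
0 -0.011 [[235.6 286. ]] [[315.1 286. ]]
-0.004 0.011 [[232.7 247.7]] [[317.6 247.6]]
-0.004 0.009 [[232.9 251.7]] [[317.4 251.7]]
-0.004 -0.011 [[234.6 290.4]] [[316.  290.3]]
-0.006 0.011 [[232.2 249.5]] [[318.1 249.4]]
-0.006 0.009 [[232.3 253.6]] [[317.9 253.5]]
-0.006 -0.011 [[234.1 292.7]] [[316.5 292.6]]
-0.008 0.011 [[231.6 251.4]] [[318.6 251.3]]
-0.008 0.009 [[231.8 255.5]] [[318.5 255.4]]
-0.008 -0.011 [[233.5 295. ]] [[317.  294.9]]
```

Request:
arm_command --newtons 40 --steps '[[[0,0,0],[-0.8,1.8,-18],140],[[0,0,0],[0,0,-18],140],[[0,0,0],[0,0,-16],140],[[0,0,0],[0,0,0],140]]'

```text
clock: 15.6
position: [0.5405, 0.2522, 0.0447]
ee_rot: [-0.0, 0.762, 0.648, -0.001]
contact_force: [0.1, 0.5, -0.2]
width: 0.0385
```

Run:
```python
from h import *
s=telemetry.get_state(); pos,rot=tool(); p=P("wrist"); print(pos.round(4),s["contact_force"],s["width"])
im=imaging.get_image("wrist"); cv2.imwrite("pics/w12.png",cv2.resize(im[100:340,170:390],None,fx=2.5,fy=2.5,interpolation=cv2.INTER_CUBIC))
```

```text
[0.5405 0.2522 0.0447] [ 0.10700854  0.52986041 -0.21385695] 0.038489742401226705
```

View pics/w12.png

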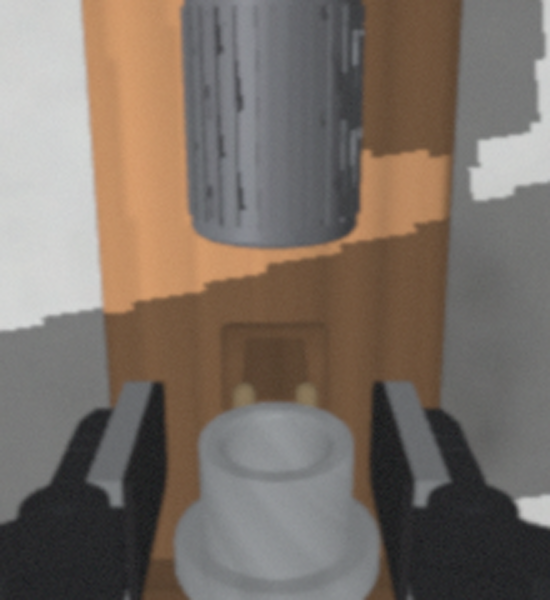

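Run:
```python
from h import *
pos,rot=tool(); p=P("wrist"); print(pos)
s=np.array([.1605,.987,0])
im=imaging.get_image("wrist"); cv2.imwrite("pics/w13.png",cv2.resize(im[100:340,170:390],None,fx=2.5,fy=2.5,interpolation=cv2.INTER_CUBIC))
for oy in (.2467,.2485,.2495):
    o=np.array([.542,oy,.0615]); print(oy,proj(p,[o+s*.009+[0,0,.013],o+s*.009+[0,0,-.013],o+s*.009]).round(1).tolist())
```

```text
[0.54122348 0.25240937 0.0454754 ]
0.2467 [[279.2, 291.7], [278.9, 261.7], [279.0, 275.4]]
0.2485 [[278.4, 287.7], [278.2, 258.2], [278.3, 271.7]]
0.2495 [[278.0, 285.4], [277.9, 256.3], [277.9, 269.6]]
```

View pics/w13.png

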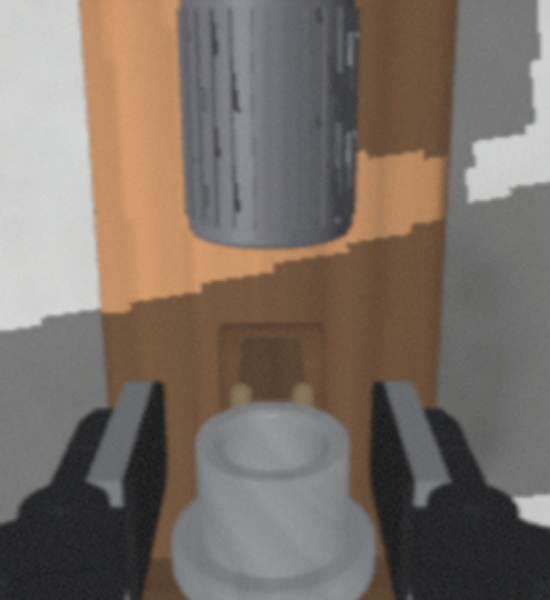

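Request:
arm_command --newtons 40 --steps '[[[0,0,0],[0.5,0,0],140],[[0,0,0],[0,0,0],255],[[0,0,0],[0,0,0],255],[[0,0,0],[0,0,0],255],[[0,0,0],[0,0,0],255]]'

```text
clock: 16.32
position: [0.5423, 0.2525, 0.0464]
ee_rot: [0.0, 0.762, 0.648, 0.001]
contact_force: [-0.6, -0.5, 6.4]
width: 0.0247
```

Run:
```python
from h import *
s=telemetry.get_state(); pos,rot=tool(); p=P("wrist"); print(pos.round(4),s["contact_force"],s["width"])
im=imaging.get_image("wrist"); cv2.imwrite("pics/w14.png",cv2.resize(im[100:400,140:420],None,fx=2.0,fy=2,interpolation=cv2.INTER_CUBIC))
```

```text
[0.5423 0.2525 0.0464] [-0.62006327 -0.48511563  6.374067  ] 0.024653567777834444
```

View pics/w14.png

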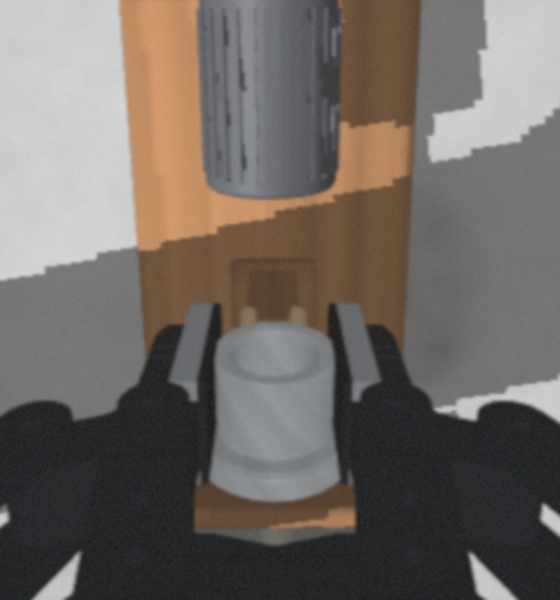

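Request:
arm_command --steps '[[[0,0,0],[0,0,15],255],[[0,0,0],[0,0,40],255],[[0,0,0],[0,0,40],255],[[0,0,0.015],[-4.5,-47,38],255],[[0,0,0.015],[-4.5,-47,0],255],[[0,0,0.015],[-4.5,-47,0],255],[[0,0,0.015],[-4.5,-47,0],255],[[0,0,0.015],[-4.5,-47,0],255],[[0,0,0.015],[-4.5,-47,0],255],[[0,0,0.014],[-4.5,-47,0],255],[[0,0,0],[0,0,0],255],[[0,0,0],[0,0,0],255],[[0,0,0],[0,0,0],255]]'

```text
clock: 18.0
position: [0.5102, -0.0753, 0.1787]
ee_rot: [-0.0, 0.727, 0.687, 0.0]
contact_force: [-0.2, 0.1, -0.4]
width: 0.0249
```

Run:
```python
from h import *
s=telemetry.get_state(); pos,rot=tool(); p=P("wrist"); print(pos.round(4),np.rad2deg(np.arctan2(*rot.as_matrix()[:2,1][::-1])),s["contact_force"],s["width"])
im=imaging.get_image("wrist"); cv2.imwrite("pics/w15.png",im); print(tool()[0])
```

```text
[ 0.5102 -0.0753  0.1787] -3.190946828578843 [-0.16997016  0.12783242 -0.41420592] 0.0248876590797379
[ 0.51028556 -0.07528639  0.17868007]
```

View pics/w15.png

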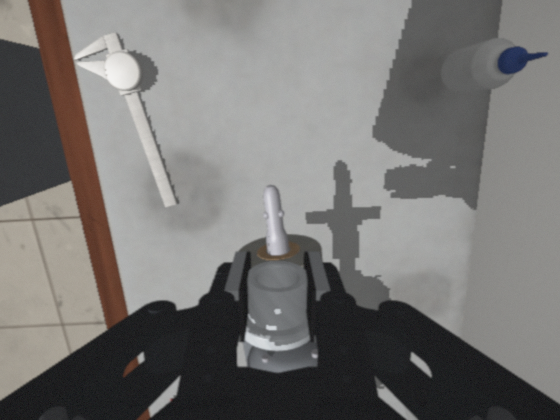

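Run:
```python
import cv2
im=cv2.imread("pics/w15.png"); cv2.imwrite("pics/w15c.png",cv2.resize(im[175:355,215:345],None,fx=4.4,fy=3.3,interpolation=cv2.INTER_CUBIC))
```

```text
(no output)
```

View pics/w15c.png

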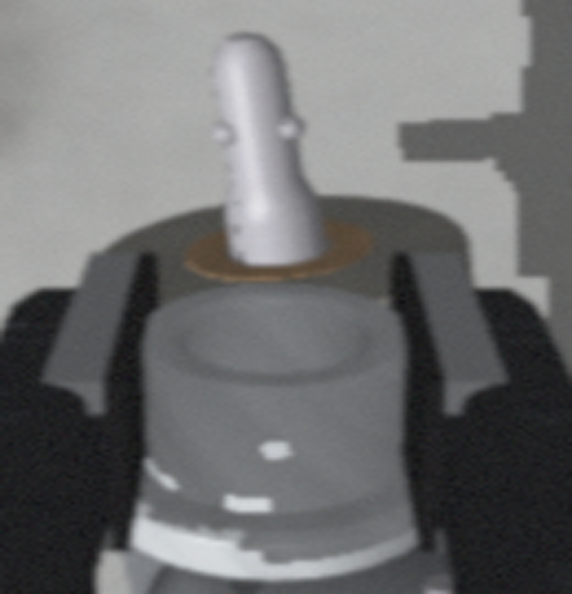

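```bash
cat >> h.py <<'E'
def camfix(p,rot,dy=-.00177,dx=0.):
    K,R,t=p; C=-R.T@t+rot.as_matrix()@np.array([dx,dy,0]); return K,R,-R@C
E
python3 - <<'E'
from h import *
pos,rot=tool(); p=camfix(P("wrist"),rot)
print("finger mid pred",proj(p,pos))
B=[]
for uv in [(271.7,193),(273.3,214.4),(275,223.5),(278,247.7)]:
    b=back(p,np.array(uv)-.3*0,.095); B.append(b); print(uv,b.round(4))
B=np.array(B); k=np.polyfit(B[:,1],B[:,0],1); print(k,np.rad2deg(np.arctan(k[0])),np.polyval(k,[-.0535,-.0835]))
print("tip row",back(p,(271,185),.095))
E
```

```text
finger mid pred [[279.28565263 265.30616678]]
(271.7, 193) [ 0.5062 -0.0612  0.095 ]
(273.3, 214.4) [ 0.5064 -0.0771  0.095 ]
(275, 223.5) [ 0.5072 -0.0841  0.095 ]
(278, 247.7) [ 0.5083 -0.1033  0.095 ]
[-0.05248992  0.5027848 ] -3.0046935528973537 [0.50559302 0.50716771]
tip row [ 0.50610621 -0.05543417  0.095     ]
```

Request:
arm_command --steps '[[[0,0,0],[-3,35,0],255],[[0,0,0],[-2.8,30,0],255],[[0,0,0],[0,0,-35],255],[[0,0,0],[0,0,-35],255],[[0,0,0],[0,0,-28.5],255],[[0,0,0],[0,0,0],255],[[0,0,0],[0,0,0],255]]'

```text
clock: 18.92
position: [0.5054, -0.0111, 0.0811]
ee_rot: [0.001, 0.727, 0.687, 0.001]
contact_force: [0.2, -0.7, -0.8]
width: 0.025
```

Run:
```python
from h import *
s=telemetry.get_state(); pos,rot=tool(); p=P("wrist"); print(pos.round(4),np.rad2deg(np.arctan2(*rot.as_matrix()[:2,1][::-1])),s["contact_force"],s["moment"],s["width"])
im=imaging.get_image("scene"); cv2.imwrite("pics/s16.png",cv2.resize(im[170:310,270:420],None,fx=4,fy=4,interpolation=cv2.INTER_CUBIC)); print(tool()[0])
```

```text
[ 0.5054 -0.0111  0.0811] -3.2092448521525165 [ 0.20448056 -0.69616906 -0.84067848] [ 0.01629614  0.01154934 -0.02745693] 0.02501644167441825
[ 0.50567917 -0.01130876  0.08144007]
```

View pics/s16.png

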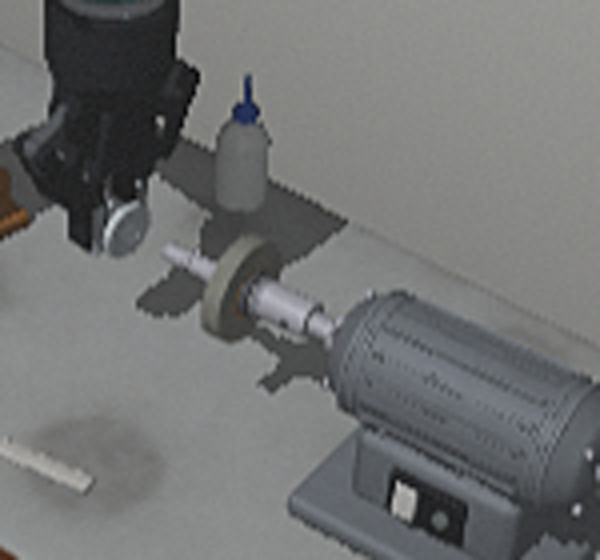

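Request:
arm_command --steps '[[[0,0,0],[-0.6,0,-1.4],255],[[0,0,0],[0.5,-8,0],255],[[0,0,0],[0.5,-8,0],255],[[0,0,0],[0.3,-6,0],255],[[0,0,0],[0.3,-6,0],255],[[0,0,0],[0.3,-6,0],255],[[0,0,0],[0,0,0],255]]'

```text
clock: 19.85
position: [0.5058, -0.046, 0.0787]
ee_rot: [0.0, 0.727, 0.686, 0.0]
contact_force: [-0.2, -0.1, -0.6]
width: 0.0244
```

Run:
```python
from h import *
s=telemetry.get_state(); pos,rot=tool(); print(pos.round(4),s["contact_force"],s["moment"],s["width"])
```

```text
[ 0.5058 -0.046   0.0787] [-0.20175469 -0.13897764 -0.6423307 ] [-0.00483209 -0.00396607 -0.02999973] 0.02444911610731185
```

Request:
arm_command --steps '[[[0,0,0],[0.5,0,1.2],255],[[0,0,0],[1,0,0],255],[[0,0,0],[1,0,0],255],[[0,0,0],[0,0,0],255]]'

```text
clock: 20.35
position: [0.5084, -0.0454, 0.0799]
ee_rot: [0.0, 0.727, 0.687, 0.0]
contact_force: [-1.0, -0.1, -0.8]
width: 0.025
```

Request:
arm_command --steps '[[[0,0,0],[1,0,0],255],[[0,0,0],[0,0,0],255]]'

```text
clock: 20.6
position: [0.5094, -0.0455, 0.0799]
ee_rot: [0.0, 0.727, 0.687, 0.0]
contact_force: [-0.3, -0.2, 0.1]
width: 0.0248
```

Request:
arm_command --steps '[[[0,0,0],[0.7,0,0],255],[[0,0,0],[0,0,0],255]]'

```text
clock: 20.85
position: [0.5101, -0.0456, 0.0799]
ee_rot: [0.0, 0.727, 0.687, 0.0]
contact_force: [0.3, 0.1, -0.9]
width: 0.0246
```

Request:
arm_command --steps '[[[0,0,0],[0.7,0,0],255],[[0,0,0],[0,0,0],255]]'

```text
clock: 21.1
position: [0.5106, -0.0455, 0.0799]
ee_rot: [-0.0, 0.727, 0.687, -0.0]
contact_force: [0.8, -0.4, 0.1]
width: 0.0245
```

Request:
arm_command --steps '[[[0,0,0],[0.8,0,0],255],[[0,0,0],[0,0,0],255]]'

```text
clock: 21.35
position: [0.5108, -0.0455, 0.0798]
ee_rot: [-0.0, 0.727, 0.687, -0.0]
contact_force: [-2.5, -0.8, -0.1]
width: 0.0246
```

Request:
arm_command --steps '[[[0,0,0],[0.8,0,0],255],[[0,0,0],[0,0,0],255]]'

```text
clock: 21.6
position: [0.5109, -0.0455, 0.0797]
ee_rot: [-0.001, 0.727, 0.687, -0.001]
contact_force: [-4.7, -1.5, 0.7]
width: 0.0246
```

Request:
arm_command --steps '[[[0,0,0],[-4.5,0,0],255],[[0,0,0],[0,0,1.2],255],[[0,0,0],[0,0,1.2],255],[[0,0,0],[0,0,0],255]]'

```text
clock: 22.1
position: [0.5084, -0.0456, 0.0826]
ee_rot: [0.001, 0.727, 0.687, 0.0]
contact_force: [-0.0, -0.1, -1.8]
width: 0.0246
```

Request:
arm_command --steps '[[[0,0,0],[0,0,0.7],255],[[0,0,0],[0,0,0],255]]'

```text
clock: 22.35
position: [0.5079, -0.0455, 0.0831]
ee_rot: [0.0, 0.727, 0.687, 0.0]
contact_force: [0.9, 0.1, -0.5]
width: 0.0245
```

Request:
arm_command --steps '[[[0,0,0],[0,0,0.7],255],[[0,0,0],[0,0,0],255]]'

```text
clock: 22.6
position: [0.5077, -0.0455, 0.0835]
ee_rot: [-0.0, 0.727, 0.687, -0.0]
contact_force: [0.5, -0.3, -3.4]
width: 0.0249
```

Request:
arm_command --steps '[[[0,0,0],[0,0,-3.2],255],[[0,0,0],[0.2,-4,0],255],[[0,0,0],[0.3,-4,0],255],[[0,0,0],[0.2,-4,0],255],[[0,0,0],[0.2,-4,0],255],[[0,0,0],[0,0,0],255]]'

```text
clock: 23.35
position: [0.5087, -0.0619, 0.0806]
ee_rot: [0.0, 0.727, 0.686, 0.0]
contact_force: [-0.1, 0.5, 0.1]
width: 0.0247
```

Request:
arm_command --steps '[[[0,0,0],[0.2,-3,0],255],[[0,0,0],[0.2,-3,0],255],[[0,0,0],[0.1,-2,0],255],[[0,0,0],[0,0,0],255]]'

```text
clock: 23.85
position: [0.5091, -0.0697, 0.0805]
ee_rot: [-0.0, 0.727, 0.687, -0.0]
contact_force: [0.1, 0.3, -1.1]
width: 0.0251
```

Request:
arm_command --steps '[[[0,0,0],[0.2,-3,0],255],[[0,0,0],[0.1,-2,0],255],[[0,0,0],[0.1,-2,0],255],[[0,0,0],[0,0,0],255]]'

```text
clock: 24.35
position: [0.509, -0.0768, 0.0804]
ee_rot: [-0.0, 0.727, 0.687, -0.0]
contact_force: [-2.3, -0.6, -0.1]
width: 0.0243
```

Request:
arm_command --steps '[[[0,0,0],[0.2,-2,0],255],[[0,0,0],[0.1,-2,0],255],[[0,0,0],[0,0,0],255]]'

```text
clock: 24.72
position: [0.5102, -0.0814, 0.0806]
ee_rot: [0.001, 0.727, 0.687, -0.0]
contact_force: [-1.1, -2.4, -0.4]
width: 0.0251
```

Request:
arm_command --steps '[[[0,0,0],[0.1,-1.5,0],255],[[0,0,0],[0,0,0],255]]'

```text
clock: 24.98
position: [0.5106, -0.0823, 0.0807]
ee_rot: [0.001, 0.727, 0.687, 0.0]
contact_force: [-0.7, -1.5, -1.1]
width: 0.0252
```

Request:
arm_command --steps '[[[0,0,0],[0.1,-1.5,0],255],[[0,0,0],[0,0,0],255]]'

```text
clock: 25.22
position: [0.5106, -0.0835, 0.0807]
ee_rot: [0.0, 0.727, 0.687, 0.0]
contact_force: [0.8, 0.9, -0.9]
width: 0.0248
```

Request:
arm_command --steps '[[[0,0,0],[0,-1.2,0],255],[[0,0,0],[0,0,0],255]]'

```text
clock: 25.48
position: [0.5105, -0.0841, 0.0806]
ee_rot: [-0.0, 0.727, 0.687, 0.001]
contact_force: [2.1, 3.8, 0.3]
width: 0.0246
```

Request:
arm_command --steps '[[[0,0,0],[0,-1.2,0],255],[[0,0,0],[0,0,0],255]]'

```text
clock: 25.72
position: [0.5104, -0.0852, 0.0806]
ee_rot: [-0.0, 0.727, 0.687, 0.001]
contact_force: [1.5, 5.1, -0.3]
width: 0.0245
```

Request:
arm_command --steps '[[[0,0,0],[0,1.3,0],255],[[0,0,0],[0,0,0],140],[[0,0,0],[0,0,0],140],[[0,0,0],[0,0,0],140],[[0,0,0],[0,0,20],140],[[0,0,0],[0,0,40],140],[[0,0,0],[0,0,40],140],[[0,0,0],[0,0,0],140]]'

```text
clock: 26.72
position: [0.5123, -0.0857, 0.1838]
ee_rot: [0.003, 0.727, 0.687, 0.002]
contact_force: [0.5, -0.1, -0.2]
width: 0.0384
```

Run:
```python
from h import *
s=telemetry.get_state(); pos,rot=tool(); print(pos.round(4),s["contact_force"],s["moment"],s["width"])
im=imaging.get_image("wrist"); cv2.imwrite("pics/w17.png",im)
im=imaging.get_image("scene"); cv2.imwrite("pics/s17.png",cv2.resize(im[170:310,270:420],None,fx=4,fy=4,interpolation=cv2.INTER_CUBIC))
```

```text
[ 0.5123 -0.0857  0.1838] [ 0.5329501  -0.09072691 -0.16798665] [-0.03899121 -0.01896356  0.03947619] 0.03837835606442035
```

View pics/w17.png

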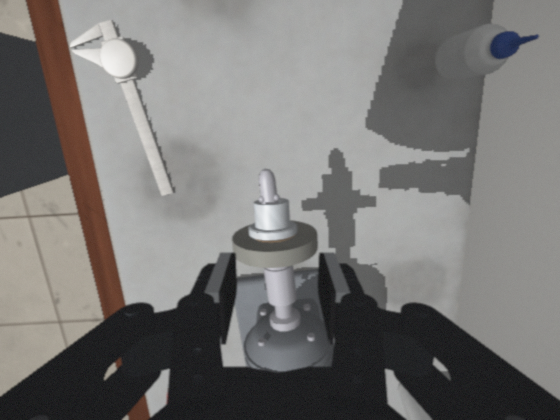

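View pics/s17.png

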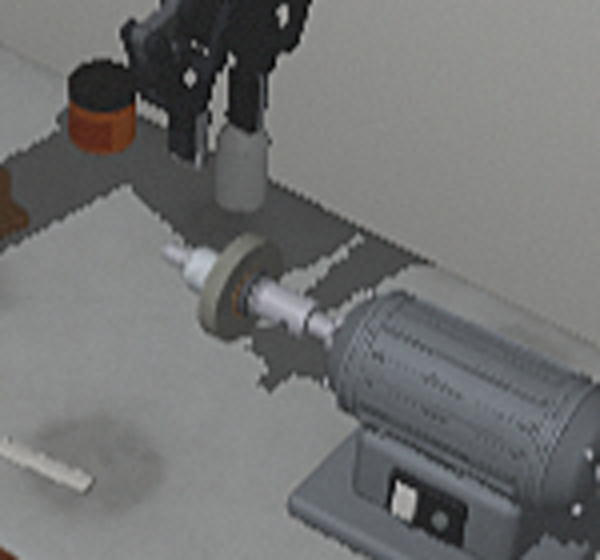

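Request:
arm_command --steps '[[[0,0,-0.013],[5,49,0],140],[[0,0,-0.013],[5,49,0],140],[[0,0,-0.013],[5,49,0],140],[[0,0,-0.013],[5,49,0],140],[[0,0,-0.013],[5,49,0],140],[[0,0,-0.013],[5,49,0],140],[[0,0,-0.013],[5,49,-20],140],[[0,0,-0.014],[5,49,-30],140],[[0,0,0],[0,0,-20],140],[[0,0,0],[0,0,0],140],[[0,0,0],[0,0,0],140],[[0,0,0],[0,0,0],140]]'

```text
clock: 28.32
position: [0.5507, 0.3069, 0.1115]
ee_rot: [0.0, 0.762, 0.647, 0.001]
contact_force: [0.8, 0.3, 0.5]
width: 0.0382
```

Run:
```python
from h import *
s=telemetry.get_state(); pos,rot=tool(); p=P("wrist"); print(pos.round(4),np.rad2deg(np.arctan2(*rot.as_matrix()[:2,1][::-1])),s["contact_force"],s["width"])
im=imaging.get_image("wrist"); cv2.imwrite("pics/w18.png",cv2.resize(im[100:340,170:390],None,fx=2.5,fy=2.5,interpolation=cv2.INTER_CUBIC)); print(tool()[0])
print(fit(p,"cap",-.161,(.55,.307)))
```

```text
[0.5507 0.3069 0.1115] -9.339645279180182 [0.7679045  0.25935241 0.45420393] 0.038208873856715786
[0.55074681 0.30692565 0.11163473]
(array([0.551 , 0.3079]), array([ 1.2, -1. , -1.2,  0.9]), 0.83)
```

View pics/w18.png

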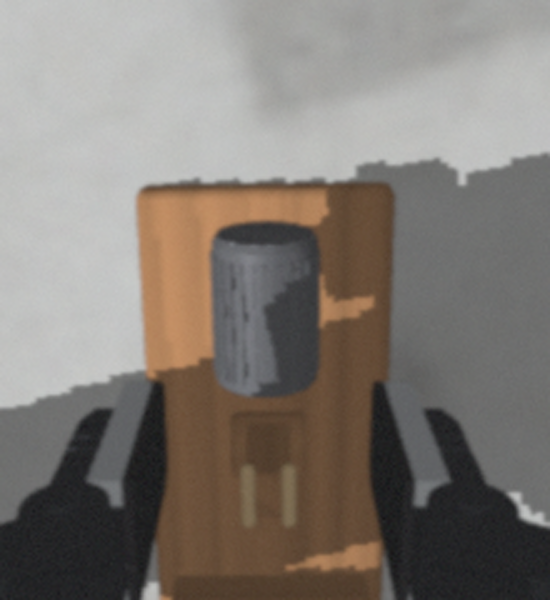

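Request:
arm_command --newtons 60 --steps '[[[0,0,0],[0.5,5,-22],140],[[0,0,0],[0,0,-22],140],[[0,0,0],[0,0,-22],140],[[0,0,0],[0,0,0],140],[[0,0,0],[0,0,0],140]]'

```text
clock: 29.05
position: [0.5514, 0.3125, 0.0457]
ee_rot: [0.0, 0.762, 0.647, 0.001]
contact_force: [-0.3, -0.2, 0.0]
width: 0.0384
```

Run:
```python
from h import *
s=telemetry.get_state(); pos,rot=tool(); p=P("wrist"); print(pos.round(4),s["contact_force"],s["width"])
im=imaging.get_image("wrist"); cv2.imwrite("pics/w19.png",cv2.resize(im[100:340,170:390],None,fx=2.5,fy=2.5,interpolation=cv2.INTER_CUBIC)); print(tool()[0])
```

```text
[0.5514 0.3125 0.0457] [-0.25661982 -0.24686301  0.0090312 ] 0.03839974641119634
[0.55156504 0.3126439  0.04594174]
```

View pics/w19.png

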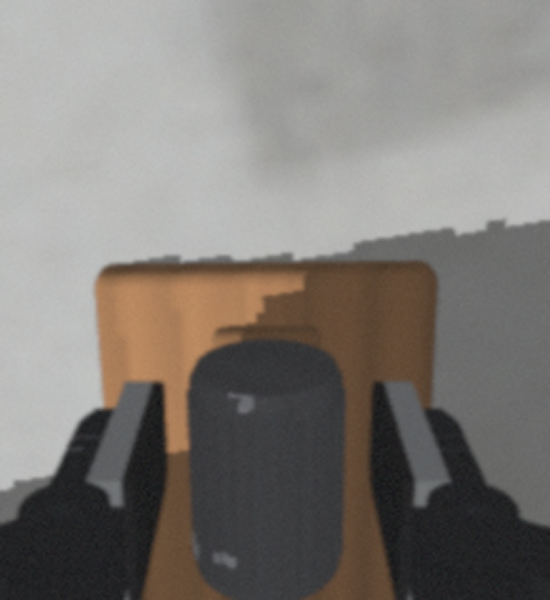

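Well centred (cap cols 190–343 between fingers 163–372). Close and lift.

Request:
arm_command --newtons 60 --steps '[[[0,0,0],[0,0,0],255],[[0,0,0],[0,0,0],255],[[0,0,0],[0,0,0],255],[[0,0,0],[0,0,0],255]]'

```text
clock: 29.6
position: [0.5514, 0.3128, 0.046]
ee_rot: [0.0, 0.762, 0.648, 0.001]
contact_force: [-0.8, 0.6, 5.9]
width: 0.0241
```

Run:
```python
from h import *
s=telemetry.get_state(); pos,rot=tool(); p=P("wrist"); print(pos.round(5),s["contact_force"],s["width"],s["clock"])
```

```text
[0.55138 0.31276 0.04605] [-0.7734652   0.63399609  5.89506789] 0.024079580189515747 29.6
```

Request:
arm_command --steps '[[[0,0,0],[0,0,15],255],[[0,0,0],[0,0,30],255],[[0,0,0],[0,0,30],255],[[0,0,0.015],[-6.5,-46,0],255],[[0,0,0.015],[-6.5,-46,0],255],[[0,0,0.015],[-6.5,-46,0],255],[[0,0,0.015],[-6.5,-46,0],255],[[0,0,0.015],[-6.5,-46,0],255],[[0,0,0.015],[-6.5,-46,0],255],[[0,0,0.015],[-6.5,-46,0],255],[[0,0,0],[0,0,-20],255],[[0,0,0],[0,0,-20],255],[[0,0,0],[0,0,0],255],[[0,0,0],[0,0,0],255]]'

```text
clock: 31.35
position: [0.5057, -0.0096, 0.0804]
ee_rot: [0.001, 0.727, 0.687, 0.0]
contact_force: [0.7, 0.4, -0.6]
width: 0.0245
```

Run:
```python
from h import *
im=imaging.get_image("scene"); cv2.imwrite("pics/s20.png",cv2.resize(im[170:310,270:420],None,fx=4,fy=4,interpolation=cv2.INTER_CUBIC))
s=telemetry.get_state(); pos,rot=tool(); p=P("wrist"); print(pos.round(5),np.rad2deg(np.arctan2(*rot.as_matrix()[:2,1][::-1])),s["contact_force"],s["width"],s["clock"])
print(rot.as_matrix().round(4))
```

```text
[ 0.50588 -0.0096   0.08057] -3.2438264721894727 [-0.16767605 -0.57495448 -0.27314551] 0.024740989000681425 31.4
[[ 5.660e-02  9.984e-01  2.000e-03]
 [ 9.984e-01 -5.660e-02 -3.000e-04]
 [-2.000e-04  2.000e-03 -1.000e+00]]
```

View pics/s20.png

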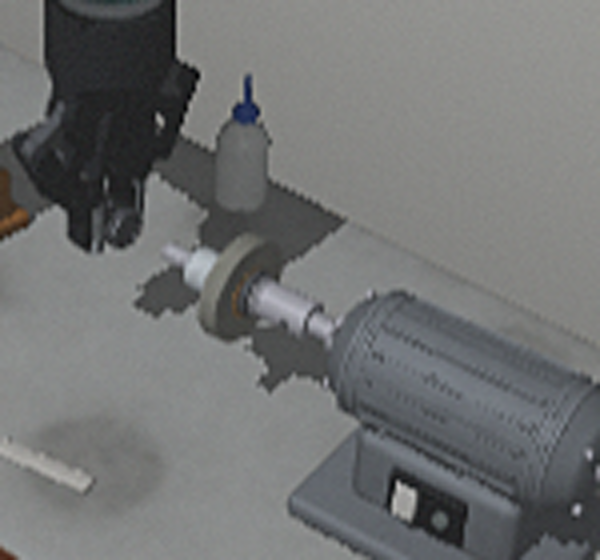

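Request:
arm_command --steps '[[[0,0,0],[0,0,-0.5],255],[[0,0,0],[0.5,-8,0],255],[[0,0,0],[0.4,-8,0],255],[[0,0,0],[0.4,-7,0],255],[[0,0,0],[0.3,-5,0],255],[[0,0,0],[0,0,0],255]]'

```text
clock: 32.15
position: [0.5067, -0.0381, 0.079]
ee_rot: [0.0, 0.727, 0.686, 0.0]
contact_force: [-0.4, -0.0, -0.4]
width: 0.0248
```

Request:
arm_command --steps '[[[0,0,0],[0.2,-3,0],255],[[0,0,0],[0.1,-2,0],255],[[0,0,0],[0,0,0],255]]'

```text
clock: 32.52
position: [0.507, -0.0427, 0.079]
ee_rot: [0.0, 0.727, 0.687, 0.0]
contact_force: [-0.3, -0.5, -0.2]
width: 0.0245
```

Request:
arm_command --steps '[[[0,0,0],[0.2,-3,0],255],[[0,0,0],[0.1,-2,0],255],[[0,0,0],[0,0,0],255]]'

```text
clock: 32.9
position: [0.5073, -0.0478, 0.0791]
ee_rot: [0.0, 0.727, 0.687, 0.0]
contact_force: [0.1, 0.0, -0.7]
width: 0.0249
```

Request:
arm_command --steps '[[[0,0,0],[0.4,0,0.7],255],[[0,0,0],[0.1,-2,0],255],[[0,0,0],[0.1,-2,0],255],[[0,0,0],[0,0,0],255]]'

```text
clock: 33.4
position: [0.5079, -0.0518, 0.0797]
ee_rot: [0.0, 0.727, 0.687, 0.0]
contact_force: [-0.7, -1.0, -0.5]
width: 0.0242
```

Request:
arm_command --steps '[[[0,0,0],[0.1,-2,0],255],[[0,0,0],[0.1,-1,0],255],[[0,0,0],[0,0,0],255]]'

```text
clock: 33.78
position: [0.5081, -0.0548, 0.0797]
ee_rot: [0.0, 0.727, 0.687, 0.0]
contact_force: [-0.7, 0.8, -0.4]
width: 0.0245
```

Request:
arm_command --steps '[[[0,0,0],[0.1,-1.5,0],255],[[0,0,0],[0,0,0],255]]'

```text
clock: 34.02
position: [0.5081, -0.0563, 0.0797]
ee_rot: [0.0, 0.727, 0.687, -0.0]
contact_force: [0.3, 0.1, 0.3]
width: 0.0246
```

Request:
arm_command --steps '[[[0,0,0],[0.1,-1.5,0],255],[[0,0,0],[0,0,0],255]]'

```text
clock: 34.28
position: [0.5082, -0.0575, 0.0797]
ee_rot: [-0.0, 0.727, 0.687, 0.0]
contact_force: [-0.9, 1.6, -0.0]
width: 0.0245
```

Request:
arm_command --steps '[[[0,0,0],[0.1,-1,0],255],[[0,0,0],[0,0,0],255]]'

```text
clock: 34.52
position: [0.5082, -0.0582, 0.0797]
ee_rot: [-0.0, 0.727, 0.687, 0.0]
contact_force: [0.4, 2.9, -0.2]
width: 0.0243
```

Request:
arm_command --steps '[[[0,0,0],[0.1,-1.2,0],255],[[0,0,0],[0,0,0],255]]'

```text
clock: 34.78
position: [0.5081, -0.0591, 0.0795]
ee_rot: [-0.001, 0.727, 0.687, 0.0]
contact_force: [-0.9, 5.8, -1.9]
width: 0.0245
```

Request:
arm_command --steps '[[[0,0,0],[0.1,-1.2,0],255],[[0,0,0],[0,0,0],255]]'

```text
clock: 35.02
position: [0.508, -0.0599, 0.0795]
ee_rot: [-0.001, 0.727, 0.686, 0.0]
contact_force: [-0.3, 6.8, -0.2]
width: 0.0243
```

Request:
arm_command --steps '[[[0,0,0],[0,-1,0],255],[[0,0,0],[0,0,0],255]]'

```text
clock: 35.28
position: [0.508, -0.0602, 0.0796]
ee_rot: [-0.002, 0.727, 0.686, 0.001]
contact_force: [0.1, 8.5, 0.2]
width: 0.0244
```

Request:
arm_command --steps '[[[0,0,0],[0,-1,0],255],[[0,0,0],[0,0,0],255]]'

```text
clock: 35.52
position: [0.5079, -0.0617, 0.0797]
ee_rot: [-0.001, 0.727, 0.687, 0.0]
contact_force: [-1.0, 6.4, 2.2]
width: 0.0248
```

Request:
arm_command --steps '[[[0,0,0],[0,-1,0],255],[[0,0,0],[0,0,0],255]]'

```text
clock: 35.78
position: [0.5078, -0.063, 0.0797]
ee_rot: [-0.001, 0.727, 0.687, 0.0]
contact_force: [-1.2, 6.3, 1.4]
width: 0.0249
```

Request:
arm_command --steps '[[[0,0,0],[0,-1,0],255],[[0,0,0],[0,0,0],255]]'

```text
clock: 36.02
position: [0.5078, -0.0631, 0.0797]
ee_rot: [-0.002, 0.727, 0.686, 0.001]
contact_force: [-1.0, 8.0, 2.5]
width: 0.0246
```

Request:
arm_command --steps '[[[0,0,0],[0,-1,0],255],[[0,0,0],[0,0,0],255]]'

```text
clock: 36.28
position: [0.5078, -0.0632, 0.0798]
ee_rot: [-0.002, 0.727, 0.686, 0.001]
contact_force: [-1.7, 11.8, 3.2]
width: 0.0245
```

Request:
arm_command --steps '[[[0,0,0],[0.1,-1,0],255],[[0,0,0],[0,0,0],255]]'

```text
clock: 36.52
position: [0.5077, -0.0633, 0.0798]
ee_rot: [-0.003, 0.728, 0.686, 0.002]
contact_force: [-1.6, 14.6, 4.3]
width: 0.0246
```

Request:
arm_command --steps '[[[0,0,0],[0,2,0],255],[[0,0,0],[-0.1,1.5,0],255],[[0,0,0],[0,1,0],255],[[0,0,0],[0,0,0],255]]'

```text
clock: 37.02
position: [0.5079, -0.0628, 0.0797]
ee_rot: [-0.0, 0.727, 0.687, -0.001]
contact_force: [-3.1, 1.5, 2.0]
width: 0.0246
```

Request:
arm_command --steps '[[[0,0,0],[0,1,0],255],[[0,0,0],[0,0,0],255]]'

```text
clock: 37.28
position: [0.508, -0.0625, 0.0796]
ee_rot: [0.0, 0.727, 0.687, -0.001]
contact_force: [-4.2, -1.6, 1.9]
width: 0.0247
```

Request:
arm_command --steps '[[[0,0,0],[0,1,0],255],[[0,0,0],[0,0,0],255]]'

```text
clock: 37.52
position: [0.5081, -0.0608, 0.0796]
ee_rot: [-0.0, 0.727, 0.687, -0.0]
contact_force: [-3.9, 1.8, 1.9]
width: 0.0248
```

Request:
arm_command --steps '[[[0,0,0],[0.7,-1,0],255],[[0,0,0],[0.1,-1.5,0],255],[[0,0,0],[0.1,-1,0],255],[[0,0,0],[0,0,0],255]]'

```text
clock: 38.02
position: [0.5082, -0.0604, 0.0794]
ee_rot: [-0.003, 0.728, 0.686, 0.002]
contact_force: [-4.9, 9.5, 2.8]
width: 0.0248
```

Request:
arm_command --steps '[[[0,0,0],[0,-1,0],255],[[0,0,0],[0,0,0],255]]'

```text
clock: 38.28
position: [0.5081, -0.0616, 0.0793]
ee_rot: [-0.003, 0.728, 0.686, 0.001]
contact_force: [-4.4, 8.5, 3.2]
width: 0.0245
```

Request:
arm_command --steps '[[[0,0,0],[0,-1,0],255],[[0,0,0],[0,0,0],255]]'

```text
clock: 38.52
position: [0.508, -0.063, 0.0794]
ee_rot: [-0.003, 0.727, 0.686, 0.001]
contact_force: [-5.2, 8.6, 3.8]
width: 0.0245
```

Request:
arm_command --steps '[[[0,0,0],[-1.2,-0.5,0.8],255],[[0,0,0],[0,-0.5,0],255],[[0,0,0],[0,0,0],255]]'

```text
clock: 38.9
position: [0.5078, -0.0633, 0.0801]
ee_rot: [-0.003, 0.728, 0.686, 0.002]
contact_force: [-2.1, 10.7, 1.5]
width: 0.0243
```

Request:
arm_command --steps '[[[0,0,0],[0,-1,0],255],[[0,0,0],[0,0,0],255]]'

```text
clock: 39.15
position: [0.5078, -0.0634, 0.0801]
ee_rot: [-0.003, 0.728, 0.686, 0.003]
contact_force: [-2.8, 12.5, 1.3]
width: 0.0247
```

Request:
arm_command --steps '[[[0,0,0],[0,-1,0],255],[[0,0,0],[0,0,0],255]]'

```text
clock: 39.4
position: [0.5077, -0.0635, 0.0801]
ee_rot: [-0.004, 0.728, 0.685, 0.003]
contact_force: [-1.3, 15.4, 2.2]
width: 0.0246
```

Request:
arm_command --steps '[[[0,0,0],[-0.3,2,0.4],255],[[0,0,0],[0,1.5,0],255],[[0,0,0],[0,0.5,0],255],[[0,0,0],[0,0,0],255]]'

```text
clock: 39.9
position: [0.5077, -0.0633, 0.0803]
ee_rot: [-0.001, 0.727, 0.686, 0.001]
contact_force: [-3.3, 5.3, -1.6]
width: 0.0247
```

Request:
arm_command --steps '[[[0,0,0],[-0.7,0.8,0],255],[[0,0,0],[0,0,0],255]]'

```text
clock: 40.15
position: [0.5075, -0.0634, 0.0805]
ee_rot: [-0.0, 0.727, 0.686, 0.001]
contact_force: [0.1, 4.9, -4.1]
width: 0.0244
```

Request:
arm_command --steps '[[[0,0,0],[0,0.8,-0.8],255],[[0,0,0],[0,0,0],140],[[0,0,0],[0,0,0],140],[[0,0,0],[0,0,0],140],[[0,0,0],[0,0,0],140]]'

```text
clock: 40.78
position: [0.5076, -0.0638, 0.0804]
ee_rot: [0.001, 0.727, 0.687, 0.0]
contact_force: [0.1, -0.6, 0.5]
width: 0.0388
```

Run:
```python
from h import *
s=telemetry.get_state(); pos,rot=tool(); print(pos.round(4),s["contact_force"],s["width"])
im=imaging.get_image("wrist"); cv2.imwrite("pics/w22.png",im)
im=imaging.get_image("scene"); cv2.imwrite("pics/s22.png",cv2.resize(im[170:310,270:420],None,fx=4,fy=4,interpolation=cv2.INTER_CUBIC))
```

```text
[ 0.5076 -0.0638  0.0804] [ 0.06498463 -0.58726619  0.53755862] 0.0388242501349591
```

View pics/w22.png

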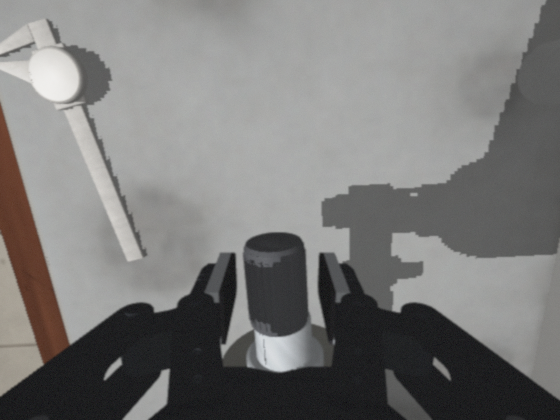

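View pics/s22.png

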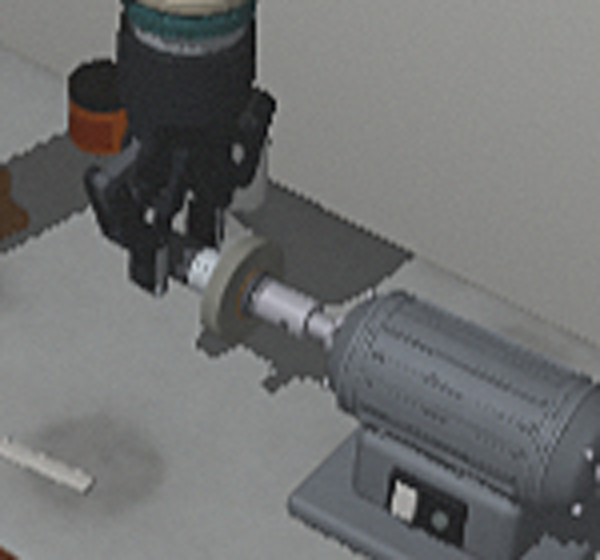

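Request:
arm_command --steps '[[[0,0,0],[0,0,20],140],[[0,0,0],[0,0,40],140],[[0,0,0],[0,-20,40],140],[[0,0,0],[0,0,0],140],[[0,0,0],[0,0,0],140]]'

```text
clock: 41.5
position: [0.5066, -0.0832, 0.1796]
ee_rot: [-0.001, 0.727, 0.687, -0.0]
contact_force: [0.3, 0.6, -0.2]
width: 0.0386
```

Run:
```python
from h import *
s=telemetry.get_state(); pos,rot=tool(); p=P("wrist"); print(pos.round(4),s["contact_force"],s["width"])
im=imaging.get_image("wrist"); cv2.imwrite("pics/w23.png",cv2.resize(im[130:350,190:370],None,fx=3,fy=2.7,interpolation=cv2.INTER_CUBIC))
im=imaging.get_image("scene"); cv2.imwrite("pics/s23.png",cv2.resize(im[170:310,270:420],None,fx=4,fy=4,interpolation=cv2.INTER_CUBIC))
l=np.array([-.0572,.9984,0]); f=np.array([.5096,-.1164,.095])
for n,k,r in [("wheel out",.012,.032),("disc out",.018,.018),("hub end",.036,.013),("hubend-2",.034,.013),("cap end",.072,.013),("cap end+3.. -2",.070,.013)]:
    print(n,[proj(p,f+l*k+[0,0,z])[0].round(1).tolist() for z in (r,0,-r)])
```

```text
[ 0.5066 -0.0832  0.1796] [ 0.30915303  0.5684689  -0.1868844 ] 0.038576167037628346
wheel out [[281.4, 257.4], [280.9, 238.5], [280.5, 223.7]]
disc out [[280.2, 240.5], [280.0, 230.9], [279.8, 222.6]]
hub end [[277.2, 213.2], [277.2, 207.6], [277.2, 202.5]]
hubend-2 [[277.5, 216.0], [277.5, 210.2], [277.5, 205.1]]
cap end [[270.8, 160.8], [271.1, 157.8], [271.5, 155.1]]
cap end+3.. -2 [[271.1, 163.8], [271.5, 160.6], [271.8, 157.8]]
```

View pics/w23.png

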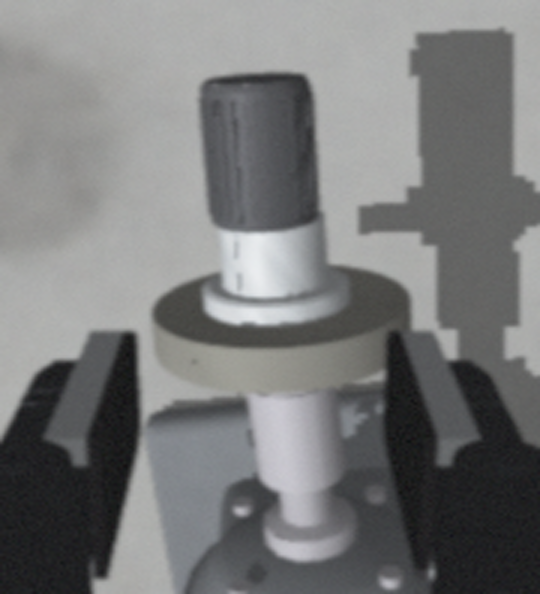

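View pics/s23.png

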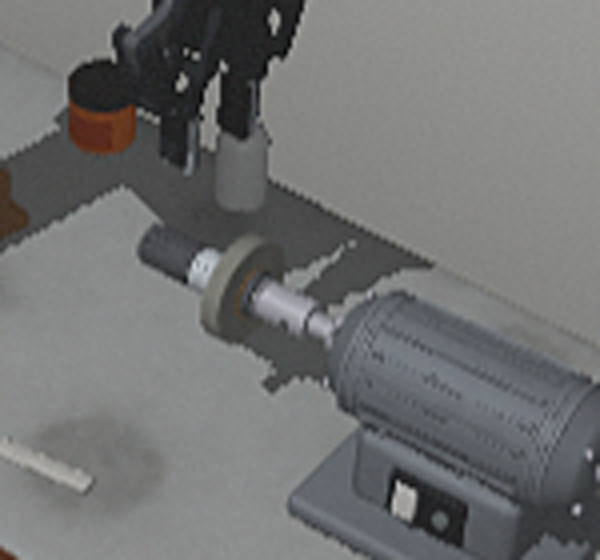

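Request:
arm_command --steps '[[[0,0,-0.182],[-7,-3,5],140],[[0,0,-0.182],[-7,-3,2],140],[[0,0,-0.182],[-7,-3,2],140],[[0,0,-0.182],[-7,-3,0],140],[[0,0,-0.182],[-7,-3,0],140],[[0,0,-0.182],[-7,-2,0],140],[[0,0,-0.182],[-7,0,0],140],[[0,0,-0.182],[-7,0,0],140],[[0,0,0],[0,0,0],140],[[0,0,0],[0,0,0],140]]'

```text
clock: 42.85
position: [0.4512, -0.1002, 0.1885]
ee_rot: [-0.0, 1.0, 0.03, -0.0]
contact_force: [-0.4, -0.1, -0.7]
width: 0.0384
```

Run:
```python
from h import *
s=telemetry.get_state(); pos,rot=tool(); p=P("wrist"); print(pos.round(4),np.rad2deg(np.arctan2(*rot.as_matrix()[:2,1][::-1])),s["contact_force"],s["width"])
im=imaging.get_image("wrist"); cv2.imwrite("pics/w24r.png",im); cv2.imwrite("pics/w24.png",cv2.resize(im[100:250,190:390],None,fx=4,fy=4,interpolation=cv2.INTER_CUBIC))
np.savez("w24p.npz",K=p[0],R=p[1],t=p[2])
```

```text
[ 0.4512 -0.1002  0.1885] -86.52823035835189 [-0.35264353 -0.07713421 -0.73217397] 0.03843975543054334
```

View pics/w24.png

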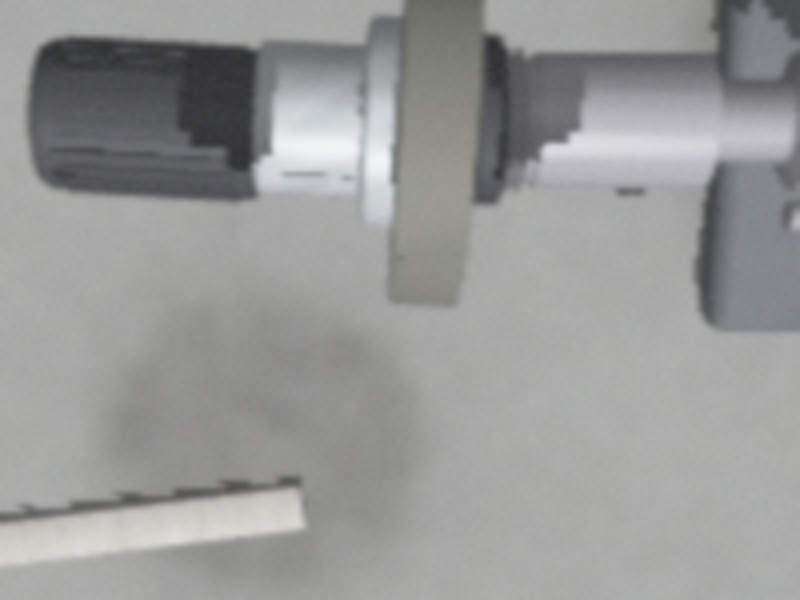

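```bash
python3 - <<'E'
from h import *
o=np.load("w24p.npz"); p=(o["K"],o["R"],o["t"])
g=lambda u,v:back(p,(190+u/4-.375,100+v/4-.375),.095)
# silhouette pts at mid-row 120
pts={"capfar":30,"capopen":257,"flange rear":505,"sleeve end":720}
B={k:g(u,120) for k,u in pts.items()}
print({k:v.round(4).tolist() for k,v in B.items()})
d=lambda a,b:np.linalg.norm(B[a]-B[b])*1000
print("cap",d("capfar","capopen"),"rear->sleeve",d("flange rear","sleeve end"),"capopen->sleeve",d("capopen","sleeve end"))
E
python3 - <<'E'
import cv2,numpy as np
a=cv2.imread("pics/w1.png"); b=cv2.imread("pics/w24r.png")
A=cv2.resize(a[100:130,295:365],None,fx=10.4,fy=10.4,interpolation=cv2.INTER_CUBIC)
B=cv2.resize(b[107:154,300:385],None,fx=8,fy=8,interpolation=cv2.INTER_CUBIC)
w=max(A.shape[1],B.shape[1]); pad=lambda x:np.pad(x,((0,0),(0,w-x.shape[1]),(0,0)))
c=np.vstack([pad(A),pad(B)]); print(c.shape); cv2.imwrite("pics/cmp.png",cv2.resize(c,None,fx=min(1,600/c.shape[0]),fy=min(1,600/c.shape[0])))
E
```

```text
{'capfar': [0.5066, -0.0427, 0.095], 'capopen': [0.5089, -0.0821, 0.095], 'flange rear': [0.5115, -0.1252, 0.095], 'sleeve end': [0.5137, -0.1625, 0.095]}
cap 39.48766361826481 rear->sleeve 37.374254623758176 capopen->sleeve 80.49979704950375
(688, 728, 3)
```

View pics/cmp.png

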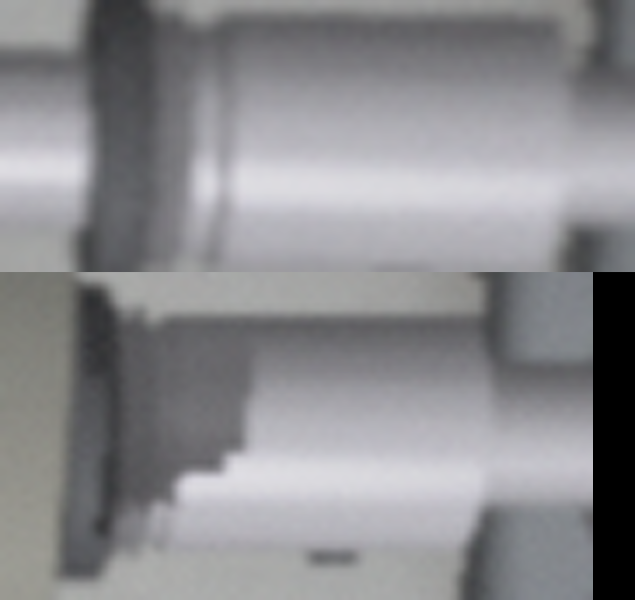

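Run:
```python
from rig import manip, telemetry
print(telemetry.get_state()["contact_force"]); print(manip.sign_off())
```

```text
[0.437527   0.41544337 0.41591451]
the job is handed in; nothing more can be done
None
```

I mounted the large wheel, the clamp flange and the end cap on the arbor in the order asked. The cap is snapped on and holding the stack clamped. I handed the job in shortly after 43 s, and no verdict is reported.

**How each part seated**
- **Wheel:** it went on until the sprung back flange gave, at about 3 to 5 N.
- **Clamp flange:** I centred it by feeling the arbor's nose, then pushed it on until its wide face met the wheel, at about 5 N.
- **End cap:** it passed the balls at about 9 N and reached the hard stop at about 15 N. I never read more than 15.4 N in any push.

**One slip, mended:** after the first snap I pulled lightly on the cap to test it, and that drew it back over the balls. I pressed it home again, relaxed the push and let go. I did not repeat the pull test.

**Last checks, from pictures taken about 2 s after letting go**
- There is no visible gap between cap and hub, hub and wheel, or wheel and back flange.
- The back flange looks roughly 2 mm compressed, as about 6 N of clamping would give. This rests on comparing proportions in two pictures. A direct length measurement from the same pictures showed only about 0.6 mm, within the camera error.
- The robot was clear of everything, with about 0 N on the wrist.
- The small wheel and the bystanders were not handled. I did not re-measure their positions at the end.

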